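# Load the drum unit into its parts bin and hang the bin on the louvred rack

### The arm

A 6-joint arm with a two-finger parallel gripper is mounted at the origin on the work surface. World frame = base frame: x ahead of the robot, y to its left, z up, the work surface at z = 0. Lengths are in m, angles in rad, forces in N, time in s.
With the tool pointing down it reaches from about 0.3 to 0.875 m from the base axis. Payload 6.4 kg.
Tool frame: the origin (TCP) lies at the very end of the fingers, on their centre line; the grasp point (between the pads) lies 19 mm behind it (ctrl.hold_point_z is the distance from the TCP to the grasp point, in m); y points along the fingers, x is the direction in which the jaws open and shut, and the axes are right-handed (so a half turn about y gives the same grasp; the last joint's range is limited). The gripper opens to 85 mm and grips with 20 to 120 N. Pads are 22 mm wide; open, the fingers measure 114 mm over their backs; the gripper's body (76 mm by 85 mm) begins 54 mm behind the grasp point. The pads swing forward as they close: fully open they stand 13 mm farther back than shut.
Start: joints at [1.122, 0.181, 1.607, -0, 1.354, -0.206], TCP at [0.138, 0.558, 0.195] pointing down, gripper open.
Joint ranges: [-2.99, 2.99], [-0.89, 2.07], [0.3, 2.58], [-1.14, 4.28], [0, 2.63], [-3.12, 3.12]. Speed limits (rad/s): [2.57, 2.57, 3.01, 3.14, 3.14, 3.14].

### API

Orientations are given as a unit quaternion [w, x, y, z].
In Python, from bench import ctrl, imaging gives the robot as it stands.
- The arm moves only by the shell command python3 -m jog 'ROWS'. ROWS is JSON, a list of rows, each a list of 3 entries, a list of its own where there are three numbers: the shift along the tool's x, y, z in cm, then the turn, a rotation vector about the tool's x, y, z in rad, then the finger opening in cm, from 0 to 8.54. A call has 1 to 12 rows; each row shifts and turns the pose as measured when the row begins, along the tool's axes as they then stand; what a row does not reach is not made up. A row lasts 1/12 s, in which the tool goes at most 41.7 mm and 7.16 degrees, less where a joint would pass 70% of its speed; a pose out of reach is approached as far as the arm can. A call is refused whole if a number of a shift passes 4.17 or a number of a turn 0.125, either way. A call with a gripper value outside its range is refused whole. The fingers move at their own pace and stop on an object; the grip force is fixed at half the most. Time passes only in rows, so rows that do not move let the fingers close. It gives the time, the measured TCP pose, the force and the opening at its end, in the units of the state.
- ctrl.get_obs(): the state, without advancing time (a new reading comes with each control period).
- imaging.camera(name): name is "scene" or "side" or "wrist"; returns a dict with "frame" (480x640x3 uint8, red, green, blue), "depth" (480x640 float32, m along the optical axis (not along the pixel's ray), 0 where there is no reading), "K" (3x3 intrinsics, pixels), "k1" (the pictures are not rectified: a ray, as slopes to the right and down, at radius r is drawn at 1 + k1 r^2 times it, then the intrinsics apply), "R" (3x3) and "t" (3): a world point X has camera coordinates R X + t. Camera axes: x right, y down, z forward; pixel columns grow to the right and rows downward; lengths in m; the calibration is good to about 2 mm. A picture is of the moment at which its call begins.
- ctrl.hand_in(): hands the job in, once; it reports no verdict.
The state is a dict: "time_s": time; "q": joint angles; "dq": joint speeds; "joint_efforts": joint torques, N m; "eef_pos": TCP position; "eef_rot": TCP orientation; "wrist_force": force on the tool from outside, world axes, zero at the start; "torque": the same for the moment, N m; "opening": opening from 0.0 (shut) to 1.0 (fully open).
Only numpy, scipy, OpenCV 4.12 (cv2) and the standard library are available. Lean on these libraries where they do the work, as an engineer would, in place of code of your own. Each camera call takes 0.05 s, during which the arm holds its last target. There are 200 camera calls.

### The job

Set the black drum unit, handle up, gently into the empty bin while the bin stands on the bench. Then lift the loaded bin over the top rail of the louvred rack, under the strip lamp, and lower it so that its lip catches on that rail in the middle of the free place (over the blank card holder); let go of it hanging there with the unit still inside. Do not drop anything from a height, and do not shift the other things on the bench.

Things in the scene. Friction and masses are not known exactly. Their poses are not given: they have to be found in the camera images.
- bin: Loose, empty grey plastic bin on the bench, 150 long (x) x 66 wide (y) x 75 mm high, 0.2 kg, walls and floor 3 mm. Origin: middle of its underside; x to the back, z up. Back wall (outer face x=+75) and sides from x=0 to +75 are 75 high; from x=0 to -45 the sides slope down to 35, and the front (x=-75) is 35 high. Grip it across its sides (66 mm). Inside 144 x 60 x 72 mm.
- bin_lip (a point): Point in the lip along the bin's back wall, at x=+80, y=0, z=72 mm of the bin: middle of the 10 mm slot, under the ledge. The lip is a 3 mm ledge level with the bin's top, then a down-turn flaring back, whose edge is at x=+94, z=55 mm. Hung, this point lies at place (+-3 mm play across the rail; the bin then hangs a few degrees nose-down).
- unit: Loose black drum unit, body 100 long (x) x 36 wide (y) x 26 mm high, a gear 6 mm proud of the +x end and a stub 5 mm proud of the -x end; 0.2 kg. Origin under its middle. An upright handle plate crosses its middle: 10 mm thick (x), 36 mm wide (y), from z=26 up to z=67 mm; grip it across the 10 mm. It goes into the bin lengthways, either way round.
- rack: Fixed grey louvred rack, 450 mm wide (y), posts 310 high at its ends. Origin on the bench below the middle of the rails; bins hang on its -x side (facing the robot). Two rails along y, upright strips 4 mm thick (x=+-2), 30 high, tops at z=150 (top rail) and z=95 mm (bears the bin's back). Open for 20 mm behind the top rail. Three places for bins, 120 mm apart.
- place: The free place: origin on the top edge of the top rail, in the middle of the free place, axes as the rack's (x away from the robot, square to the rail; y along the rail). It belongs to a blank card holder 80 x 40 mm that hangs below it on the lower rail (85 to 125 mm below the origin).
- bin_a: Smaller grey bin fastened to the rack, 100 long x 56 wide x 60 mm high, holding steel rods; origin on the top edge of the top rail in the middle of its place; the bin reaches to x=-105 mm.
- bin_b: Like bin_a, 110 mm long, holding dark rubber rods; reaches to x=-115 mm from its origin on the rail.
- screwdriver: Bystander, 190 mm long, lying on the bench in front of the rack; origin under it.
- brush: Bystander, brush 170 mm long, lying on the bench; origin under it.
- bottle: Bystander, white bottle 60 mm across, 150 mm high; origin under its middle.
- jar: Bystander, clear jar 64 mm across, 55 mm high; origin under its middle.
- roller: Bystander, dark rubber roller on a steel shaft, 150 mm long, 28 mm across, lying on the bench; origin under its middle.
- carton: Bystander, cardboard box 90 x 120 x 60 mm; origin under its middle.
- rack_lamp (a point): Middle of the underside of the rack's strip lamp, a bar along the rack's whole width (y), 30 mm wide from x=-75 to x=-45 mm of the rack, z=257 to 288 mm, above the front of the top rail. A hand held upright over a bin's high part would hit it; a hand leaning back towards the robot by 30 to 45 degrees clears it.
Mind the look-alikes: they are no part of the job. Of the things shaped like the unit, the black one is meant.

How it is judged:
By the outcome, as a careful person would: the job done as asked, in the order asked, and still so for the second after the job is handed in, with the robot touching nothing.
It also fails if it takes over 64 s, if anything falls off the work surface, if the arm or the gripper's body presses on something with over 40 N, if the wrist force passes 120 N, or if a joint passes its speed limit or range.

## Working session

There is one attempt and no reset: what is moved stays moved. The work goes in short steps, Python scripts to look and compute and a shell command to move; the robot and the scene stay as the last step left them, time stands still between calls to the robot, and variables do not carry over. Pictures are saved under pics/ and viewed, about 8 in all and at most 12, crops included, and the job is handed in when it is done.

```bash
ls; mkdir -p pics; cat > h.py <<'E'
import numpy as np,cv2
from bench import ctrl,imaging
def snap(n):
    c=imaging.camera(n); np.savez('pics/%s.npz'%n,**c); return c
def load(n): return dict(np.load('pics/%s.npz'%n))
def pts(c):
    h,w=c['depth'].shape; K=c['K'];k1=float(c['k1'])
    u,v=np.meshgrid(np.arange(w),np.arange(h))
    a=(u-K[0,2])/K[0,0]; b=(v-K[1,2])/K[1,1]
    x,y=a.copy(),b.copy()
    for _ in range(10):
        s=1+k1*(x*x+y*y); x=a/s;y=b/s
    d=c['depth']; P=np.stack([x*d,y*d,d],-1)
    W=(P-c['t'])@c['R']; W[d==0]=np.nan
    return W
def save(img,name): cv2.imwrite('pics/'+name,img[...,::-1])
E
python3 - <<'E'
from h import *
a=snap('scene');b=snap('side')
save(a['frame'],'scene0.png');save(b['frame'],'side0.png')
for c in(a,b): print(c['K'],c['k1'],-c['R'].T@c['t'],c['R'])
o=ctrl.get_obs();print(o, ctrl.hold_point_z)
E
```

```text
pics
[[537.62086363   0.         318.27477031]
 [  0.         537.62086363 244.06699818]
 [  0.           0.           1.        ]] -0.1521886850980185 [1.63626352 0.20825591 1.07961871] [[-0.27046409  0.96257531 -0.01726093]
 [ 0.59839679  0.15403822 -0.78625283]
 [-0.75416872 -0.22298204 -0.61766378]]
[[533.23682935   0.         324.22262689]
 [  0.         533.23682935 243.88031445]
 [  0.           0.           1.        ]] -0.07972203979878292 [-0.01350739  0.40413211  1.05789879] [[-0.67703646 -0.73594727  0.00180359]
 [-0.5656769   0.51882502 -0.6409604 ]
 [ 0.47077731 -0.43497381 -0.76757183]]
{'time_s': 0.1, 'q': array([ 1.12169073e+00,  1.81463464e-01,  1.60789175e+00,  9.78929766e-06,
        1.35378723e+00, -2.06306176e-01]), 'dq': array([ 0.00069344, -0.00156171, -0.00160799,  0.00116175,  0.00047874,
       -0.00010508]), 'joint_efforts': array([ 9.79544675e-04, -4.45878625e+01, -3.52235842e+01, -2.84912867e-04,
        4.14529597e-03,  3.02471256e-05]), 'eef_pos': array([0.13798643, 0.55764353, 0.19428398]), 'eef_rot': array([-0.55663212,  0.5571103 ,  0.43527544, -0.43626149]), 'wrist_force': array([-0.35606316, -0.25060166,  0.20008741]), 'torque': array([ 0.00266292,  0.01784175, -0.00917438]), 'opening': 1.0007533682268706} 0.0187
```

View pics/scene0.png

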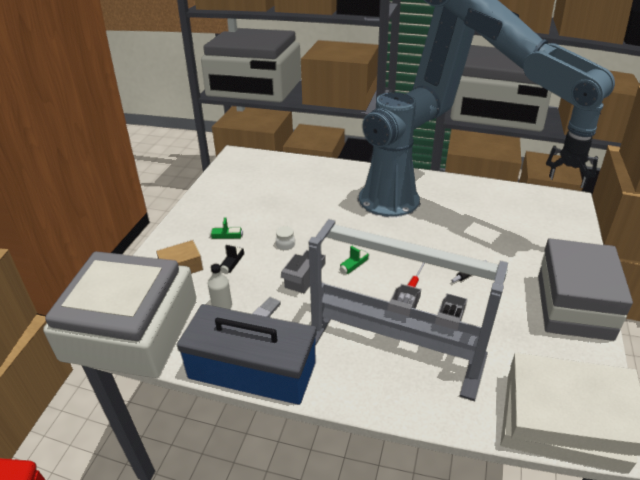

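View pics/side0.png

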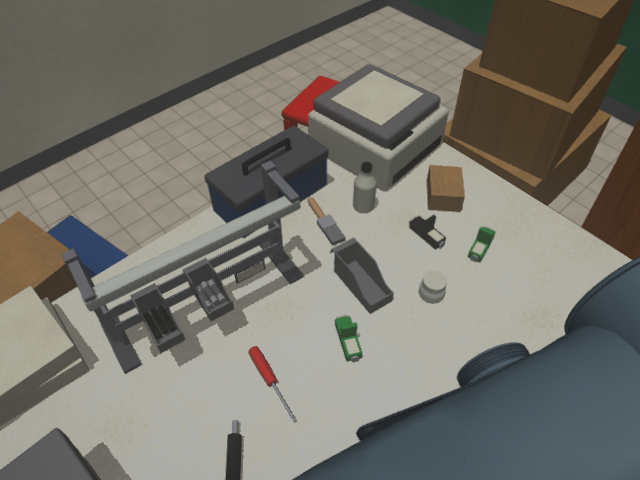

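Black unit at scene (232,258) / side (428,230). Look-alikes: green units at side (483,243) and (348,338), and the roller, dark, at side (234,450). The empty bin is at side (362,275), and the card holder of the free place at side (250,270). Next I measure these and crop in close.

```bash
python3 - <<'E'
from h import *
np.set_printoptions(precision=4,suppress=True)
b=load('side');W=pts(b);a=load('scene');V=pts(a)
def comp(W,m,name):
    P=W[m];P=P[~np.isnan(P[:,0])]
    print(name,len(P),P.min(0),P.max(0)); return P
def box(m,u0,u1,v0,v1):
    z=np.zeros(m.shape,bool);z[v0:v1,u0:u1]=1;return z
Z=W[...,2]
def rect(P,n):
    r=cv2.minAreaRect((P[:,:2]*1000).astype(np.float32));print(n,r)
# unit
for nm,C,bx in(('side',W,(405,450,208,252)),('scene',V,(215,250,240,276))):
    m=box(C[...,2],*bx)&(C[...,2]>.006); P=comp(C,m,'unit '+nm); rect(P,'all'); H=P[P[:,2]>.05];rect(H,'handle'); print(H.mean(0),P[:,2].max())
    B=P[(P[:,2]<.03)&(P[:,2]>.02)];rect(B,'bodytop')
for nm,C,bx in(('side',W,(325,398,232,315)),('scene',V,(275,325,248,295))):
    m=box(C[...,2],*bx)&(C[...,2]>.006)&(C[...,2]<.085); P=comp(C,m,'bin '+nm); rect(P,'all'); H=P[P[:,2]>.068];rect(H,'rim');
# rack: side view
m=box(Z,60,310,160,380)
for z0,z1,n in((.14,.156,'toprail'),(.08,.1,'lowrail'),(.245,.30,'lamp'),(.295,.32,'posttop')):
    P=comp(W,m&(Z>z0)&(Z<z1),n); rect(P,n)
for u,v in((250,270),(240,262),(262,272),(209,285),(155,315),(180,255),(255,222)): print(u,v,W[v,u])
big=np.hstack([cv2.resize(b['frame'][180:300,210:310],(500,600),interpolation=2)[:480],cv2.resize(b['frame'][200:260,400:510],None,fx=2.7,fy=8*.34,interpolation=2).copy() if 0 else np.zeros((480,1,3),np.uint8)])
c1=cv2.resize(b['frame'][195:345,60:310],(800,480),interpolation=2)
c1=cv2.resize(b['frame'][180:340,80:310],(400,278),interpolation=2)
c2=cv2.resize(b['frame'][200:320,320:500],(400,267),interpolation=2)
c3=cv2.resize(a['frame'][215:310,180:330],(400,253),interpolation=2)
c4=cv2.resize(a['frame'][220:330,300:500],(400,220),interpolation=2)
I=np.zeros((560,800,3),np.uint8)
I[:278,:400]=c1;I[:267,400:]=c2;I[280:533,:400]=c3;I[280:500,400:]=c4
save(I,'crop1.png')
E
```

```text
unit side 731 [ 0.4096 -0.5258  0.006 ] [ 0.5467 -0.3621  0.074 ]
all ((489.26641845703125, -432.8949279785156), (112.31777954101562, 152.6640167236328), 37.026371002197266)
handle ((476.05096435546875, -410.5496520996094), (39.389381408691406, 10.889394760131836), 86.00701141357422)
[ 0.475  -0.4086  0.063 ] 0.07401957932803897
bodytop ((476.7452087402344, -410.13836669921875), (41.16178512573242, 111.05392456054688), 87.96754455566406)
unit scene 532 [ 0.3849 -0.5056  0.006 ] [ 0.6776 -0.3468  0.158 ]
all ((516.9784545898438, -399.4641418457031), (320.87701416015625, 98.05717468261719), 28.926864624023438)
handle ((572.1558227539062, -384.1201171875), (216.05075073242188, 35.429931640625), 18.692716598510742)
[ 0.5773 -0.3877  0.1029] 0.15795664041339752
bodytop ((478.6431579589844, -416.26776123046875), (40.78628921508789, 115.7906494140625), 86.26915740966797)
bin side 2152 [ 0.3952 -0.3224  0.006 ] [ 0.655  -0.0627  0.0818]
all ((501.42669677734375, -196.24411010742188), (178.84808349609375, 267.1883544921875), 47.34333038330078)
rim ((513.84814453125, -180.16175842285156), (69.
[... 519 characters left out ...]
1 -0.2845  0.0801] [0.925  0.4628 0.1   ]
lowrail ((737.8076171875, 82.93063354492188), (282.581787109375, 735.1820678710938), 16.737211227416992)
lamp 5182 [ 0.5758 -0.0887  0.2454] [0.7476 0.3682 0.3   ]
lamp ((664.174560546875, 138.72137451171875), (449.7510681152344, 118.08082580566406), 82.18377685546875)
posttop 1165 [ 0.5758 -0.0896  0.2951] [0.7546 0.366  0.314 ]
posttop ((666.09326171875, 138.95135498046875), (448.701904296875, 119.13520050048828), 81.83525085449219)
250 270 [0.6627 0.018  0.0523]
240 262 [0.6704 0.0359 0.0911]
262 272 [ 0.6709 -0.0191  0.0028]
209 285 [0.6547 0.1304 0.1059]
155 315 [0.6597 0.2618 0.1173]
180 255 [0.6197 0.1837 0.2885]
255 222 [0.5943 0.0276 0.2836]
```

View pics/crop1.png

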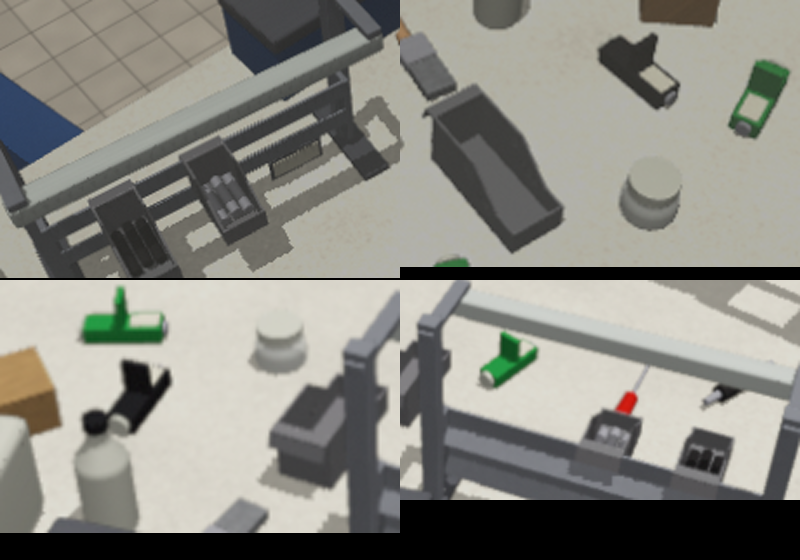

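```bash
python3 - <<'E'
from h import *
np.set_printoptions(precision=4,suppress=True)
S={n:(load(n),) for n in('side','scene')}
for n in S:
    c=S[n][0];W=pts(c);F=c['frame'].astype(int);P=W.reshape(-1,3);col=F.reshape(-1,3)
    ok=~np.isnan(P[:,0]);P=P[ok];col=col[ok]
    print('==',n)
    L=P[(abs(P[:,2]-.288)<.006)&(abs(P[:,1]-.14)<.17)&(abs(P[:,0]-.64)<.12)]
    yaw0=np.deg2rad(-8)
    for _ in range(3):
        A=np.polyfit(L[:,1],L[:,0],1); r=L[:,0]-np.polyval(A,L[:,1]); L=L[abs(r)<.02]
    print('lamp slope deg',np.rad2deg(np.arctan(A[0])),'x at y.14',np.polyval(A,.14),L[:,2].mean(),len(L))
    th=-np.arctan(A[0]); R=np.array([[np.cos(th),np.sin(th)],[-np.sin(th),np.cos(th)]])
    Q=P.copy();Q[:,:2]=P[:,:2]@R.T   # rack-aligned coords
    lx=(L[:,:2]@R.T)[:,0]; print('th',np.rad2deg(th),'lamp rx range',np.percentile(lx,[1,50,99]))
    rx0=(np.percentile(lx,1)+np.percentile(lx,99))/2+.06
    print('rack rx est',rx0)
    # post extents along ry
    T=Q[(Q[:,2]>.295)&(Q[:,2]<.32)&(abs(Q[:,0]-rx0+.02)<.1)&(abs(Q[:,1]-.23)<.35)]
    print('posttop ry',np.percentile(T[:,1],[0.5,99.5]),'rx',np.percentile(T[:,0],[.5,99.5]),len(T))
    rl=Q[(Q[:,2]>.123)&(Q[:,2]<.153)&(abs(Q[:,0]-rx0)<.015)&(abs(Q[:,1]-.23)<.21)]
    print('rail rx',len(rl),np.percentile(rl[:,0],[2,25,50,75,98]),'z98',np.percentile(rl[:,2],[50,98,100]))
    for h0 in np.arange(0,.47,.03):
        q=rl[(rl[:,1]>h0)&(rl[:,1]<h0+.03)]
        if len(q)>5: print(round(h0,2),len(q),np.median(q[:,0]),q[:,2].max(),end=' | ')
    print()
    ch=Q[(Q[:,2]>.03)&(Q[:,2]<.06)&(abs(Q[:,0]-rx0)<.02)&(abs(Q[:,1]-.23)<.2)]
    if len(ch): print('card ry',np.percentile(ch[:,1],[0,1,50,99,100]),'rx',np.median(ch[:,0]),len(ch),'z',ch[:,2].min())
    for lo,hi,nm in((.17,.27,'a'),(.29,.4,'b')):
        q=Q[(Q[:,2]>.10)&(Q[:,2]<.16)&(Q[:,0]<rx0-.025)&(Q[:,0]>rx0-.13)&(Q[:,1]>.1)&(Q[:,1]<.42)]
    print('bins ry hist',np.histogram(q[:,1],np.arange(.1,.43,.01))[0])
E
```

```text
== side
lamp slope deg 8.015277611685484 x at y.14 0.6205838007871645 0.2881013091430758 2434
th -8.015277611685484 lamp rx range [0.5814 0.5944 0.612 ]
rack rx est 0.6567281759852912
posttop ry [0.0073 0.4539] rx [0.5815 0.6981] 1165
rail rx 1827 [0.648  0.6533 0.6559 0.6572 0.6647] z98 [0.1407 0.1526 0.153 ]
0.0 54 0.65647591927375 0.15291793922963326 | 0.03 102 0.6564612440164069 0.15214505922808255 | 0.06 115 0.6563966545574319 0.15289490761548455 | 0.09 115 0.6564387067555151 0.15267579480103322 | 0.12 113 0.656443374788943 0.15192053367403818 | 0.15 116 0.6566503282995271 0.15272258639679273 | 0.18 116 0.6560981350299017 0.15276204096519283 | 0.21 135 0.6511838577796906 0.15299604874464046 | 0.24 138 0.6544775838230255 0.15287909240985373 | 0.27 132 0.6562028742356543 0.15258066561884387 | 0.3 129 0.6561254810152273 0.15283411131642058 | 0.33 166 0.6508481104123182 0.15293148312267138 | 0.36 151 0.6535138683789448 0.15288587927290076 | 0.39 131 0.6564119639057197 0.15291038864939238 | 0.42 114 0.6564826672739644 0.15296691487345118 | 
card ry [0.0696 0.0709 0.1102 0.1498 0.4297
[... 745 characters left out ...]
39407 | 0.15 103 0.6598543447318589 0.1528144538621025 | 0.18 96 0.6631798679561007 0.15250392498011728 | 0.21 91 0.669728436111526 0.15246310260779214 | 0.24 118 0.6616040365697111 0.1529886747603338 | 0.27 113 0.6606390198556396 0.15268230314441394 | 0.3 104 0.6620001937943354 0.1527590081636537 | 0.33 119 0.6694299016201012 0.15296637281901496 | 0.36 121 0.662205149073831 0.1528065079062381 | 0.39 118 0.6607590214765222 0.152455441681489 | 0.42 23 0.6608889352694935 0.1526392107548449 | 
card ry [0.03   0.0354 0.2427 0.423  0.4258] rx 0.6741556315866342 826 z 0.03149038047232146
bins ry hist [ 0  0  0  0  0  0  0  0  0 78 54 58 73 53 22 80  0  0  0  0  0 42 68 63
 77 61 63 47  0  0  0  0]
```

```bash
cat >> h.py <<'E'
from scipy.spatial.transform import Rotation as Ro
def tool():
    o=ctrl.get_obs(); w=o['eef_rot']; return o['eef_pos'],Ro.from_quat([w[1],w[2],w[3],w[0]]),o
def down(yaw,lean=0,flip=1,jaw=0):
    # approach dir: horizontal heading yaw, leaned forward by `lean`; jaw=0: jaws open along heading (only lean 0), jaw=1: across
    y=np.array([np.sin(lean)*np.cos(yaw),np.sin(lean)*np.sin(yaw),-np.cos(lean)])
    x=np.array([-np.sin(yaw),np.cos(yaw),0]) if jaw else np.array([np.cos(yaw),np.sin(yaw),0])
    x=flip*x
    return Ro.from_matrix(np.stack([x,y,np.cross(x,y)],1))
def plan(R,*ps):
    p,R0,o=tool(); d=(R0.inv()*R).as_rotvec()
    print('t',round(o['time_s'],2),'TCP',p.round(4),'F',o['wrist_force'].round(1),'q',o['q'].round(2),'open',round(o['opening'],3))
    print('turn',d.round(3),'rows',np.ceil(abs(d).max()/.12))
    for t in ps:
        s=R.inv().apply(np.array(t)-p)*100; print('shift cm',s.round(2),'rows',np.ceil(abs(s).max()/4.1)); p=np.array(t)
E
python3 - <<'E'
from h import *
p,R,o=tool();print(R.as_matrix().round(3))
for f in(1,-1): plan(down(np.deg2rad(-3),0,f),(.42,.2,.3),(.42,-.2,.3),(.4755,-.41,.2))
# current orientation
plan(R,(.42,.2,.3),(.42,-.2,.3),(.42,-.41,.25))
c=snap('wrist');E=-c['R'].T@c['t'];print('cam rel TCP in tool',R.inv().apply(E-p),'cam axes in tool',(R.as_matrix().T@c['R'].T).round(3))
E
```

```text
[[ 0.24  -0.001 -0.971]
 [ 0.971 -0.001  0.24 ]
 [-0.002 -1.     0.   ]]
t 0.1 TCP [0.138  0.5576 0.1943] F [-0.4 -0.3  0.2] q [ 1.12  0.18  1.61  0.    1.35 -0.21] open 1.001
turn [ 1.00e-03  1.38e+00 -1.00e-03] rows 12.0
shift cm [ 30.03 -10.57 -34.24] rows 9.0
shift cm [  2.09   0.   -39.95] rows 10.0
shift cm [  6.64  10.   -20.68] rows 6.0
t 0.1 TCP [0.138  0.5576 0.1943] F [-0.4 -0.3  0.2] q [ 1.12  0.18  1.61  0.    1.35 -0.21] open 1.001
turn [-2.000e-03 -1.761e+00 -1.000e-03] rows 15.0
shift cm [-30.03 -10.57  34.24] rows 9.0
shift cm [-2.09 -0.   39.95] rows 10.0
shift cm [-6.64 10.   20.68] rows 6.0
t 0.1 TCP [0.138  0.5576 0.1943] F [-0.4 -0.3  0.2] q [ 1.12  0.18  1.61  0.    1.35 -0.21] open 1.001
turn [0. 0. 0.] rows 0.0
shift cm [-27.95 -10.54 -35.97] rows 9.0
shift cm [-38.83   0.06  -9.62] rows 10.0
shift cm [-20.38   5.03  -5.05] rows 5.0
cam rel TCP in tool [ 0.00121034 -0.17887846  0.08121632] cam axes in tool [[ 1.    -0.    -0.001]
 [ 0.    -0.312  0.95 ]
 [-0.001 -0.95  -0.312]]
```

```bash
python3 -m jog '[[[0,-0.9,0],[0,0.115,0],8.5],[[0,-0.9,0],[0,0.115,0],8.5],[[0,-0.9,0],[0,0.115,0],8.5],[[0,-0.9,0],[0,0.115,0],8.5],[[0,-0.9,0],[0,0.115,0],8.5],[[0,-0.9,0],[0,0.115,0],8.5],[[0,-0.9,0],[0,0.115,0],8.5],[[0,-0.9,0],[0,0.115,0],8.5],[[0,-0.9,0],[0,0.115,0],8.5],[[0,-0.9,0],[0,0.115,0],8.5],[[0,-0.9,0],[0,0.115,0],8.5],[[0,-0.9,0],[0,0.115,0],8.5]]'
python3 - <<'E'
from h import *
plan(down(np.deg2rad(-3),0,1),(.42,.2,.3),(.42,-.2,.3),(.4755,-.41,.2))
E
```

```text
time_s: 1.15
eef_pos: [0.1362, 0.5538, 0.2989]
eef_rot: [-0.7, 0.712, -0.043, 0.039]
wrist_force: [0.1, -1.3, 0.5]
opening: 1.001
t 1.15 TCP [0.1362 0.5538 0.2989] F [ 0.1 -1.3  0.5] q [1.12 0.12 1.47 0.   1.57 1.24] open 1.001
turn [ 0.016 -0.064 -0.006] rows 1.0
shift cm [ 30.2   -0.11 -33.85] rows 9.0
shift cm [  2.09   0.   -39.95] rows 10.0
shift cm [  6.64  10.   -20.68] rows 6.0
```

```bash
python3 -m jog '[[[3.3,0,-3.7],[0.01,-0.06,0],8.5],[[3.3,0,-3.7],[0,0,0],8.5],[[3.3,0,-3.7],[0,0,0],8.5],[[3.3,0,-3.7],[0,0,0],8.5],[[3.3,0,-3.7],[0,0,0],8.5],[[3.3,0,-3.7],[0,0,0],8.5],[[3.3,0,-3.7],[0,0,0],8.5],[[3.3,0,-3.7],[0,0,0],8.5],[[3.3,0,-3.7],[0,0,0],8.5],[[0.2,0,-4.1],[0,0,0],8.5],[[0.2,0,-4.1],[0,0,0],8.5],[[0.2,0,-4.1],[0,0,0],8.5]]'
python3 -m jog '[[[0.2,0,-4.1],[0,0,0],8.5],[[0.2,0,-4.1],[0,0,0],8.5],[[0.2,0,-4.1],[0,0,0],8.5],[[0.2,0,-4.1],[0,0,0],8.5],[[0.2,0,-4.1],[0,0,0],8.5],[[0.2,0,-4.1],[0,0,0],8.5],[[0.2,0,-4.1],[0,0,0],8.5]]'
python3 - <<'E'
from h import *
plan(down(np.deg2rad(-3),0,1),(.4755,-.40,.2))
E
```

```text
time_s: 2.15
eef_pos: [0.3662, 0.1294, 0.2968]
eef_rot: [-0.705, 0.708, -0.023, 0.017]
wrist_force: [1.9, -0.4, -0.6]
opening: 0.996
time_s: 2.73
eef_pos: [0.3598, -0.1624, 0.2978]
eef_rot: [-0.705, 0.709, -0.021, 0.018]
wrist_force: [1.3, -0.2, 1.1]
opening: 0.992
t 2.73 TCP [ 0.3598 -0.1624  0.2978] F [ 1.3 -0.2  1.1] q [-0.72 -0.32  1.87 -0.01  1.59 -0.66] open 0.992
turn [ 0.005 -0.003 -0.005] rows 1.0
shift cm [ 12.8    9.78 -23.12] rows 6.0
```

```bash
python3 -m jog '[[[1.9,1.0,-3.4],[0,0,0],8.5],[[1.9,1.0,-3.4],[0,0,0],8.5],[[1.9,1.0,-3.4],[0,0,0],8.5],[[1.9,1.0,-3.4],[0,0,0],8.5],[[1.9,1.0,-3.4],[0,0,0],8.5],[[1.9,1.0,-3.4],[0,0,0],8.5],[[1.5,1.0,-2.4],[0,0,0],8.5],[[0,0,0],[0,0,0],8.5],[[0,0,0],[0,0,0],8.5]]'
python3 - <<'E'
from h import *
np.set_printoptions(precision=4,suppress=True)
plan(down(np.deg2rad(-3),0,1),(.4755,-.41,.15))
c=snap('wrist');save(c['frame'],'w1.png');W=pts(c)
P=W.reshape(-1,3);col=c['frame'].reshape(-1,3).astype(int)
near=(abs(P[:,0]-.476)<.09)&(abs(P[:,1]+.41)<.06)
for lo,hi,n in((.015,.03,'body'),(.05,.072,'handle')):
    q=P[near&(P[:,2]>lo)&(P[:,2]<hi)]
    print(n,len(q),cv2.minAreaRect((q[:,:2]*1000).astype(np.float32)) if len(q)>5 else '',q[:,2].mean() if len(q) else '')
E
```

```text
time_s: 3.48
eef_pos: [0.4726, -0.4165, 0.222]
eef_rot: [-0.705, 0.708, -0.027, 0.022]
wrist_force: [-0.5, -0.0, 0.7]
opening: 0.996
t 3.48 TCP [ 0.4726 -0.4165  0.222 ] F [-0.5 -0.   0.7] q [-0.91  0.28  1.43 -0.01  1.43 -0.84] open 0.996
turn [ 0.005 -0.017 -0.006] rows 1.0
shift cm [0.26 7.2  0.66] rows 2.0
body 3597 ((475.04266357421875, -410.66143798828125), (36.379859924316406, 110.79385375976562), 85.38347625732422) 0.025613163534887292
handle 463 ((474.6632385253906, -410.559814453125), (35.76593780517578, 9.000362396240234), 86.14940643310547) 0.06617467456323538
```

View pics/w1.png

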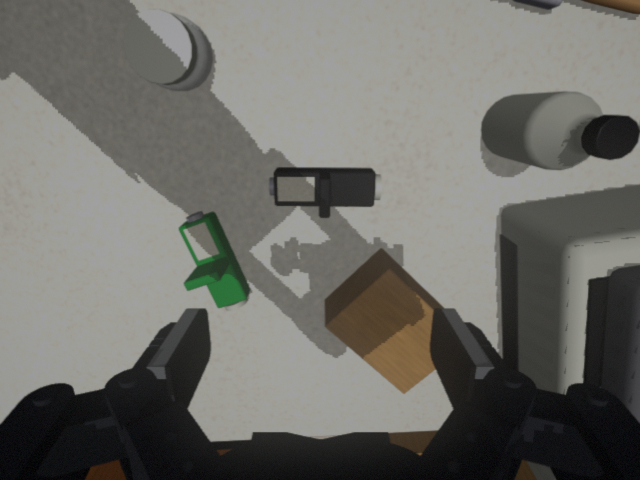

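```bash
python3 -m jog '[[[0.2,0.5,0.6],[0.005,0,-0.006],5],[[0,3,0],[0,0,0],5],[[0,3,0],[0,0,0],5],[[0,3,0],[0,0,0],5],[[0,2,0],[0,0,0],5],[[0,0,0],[0,0,0],5],[[0,0,0],[0,0,0],5]]'
python3 - <<'E'
from h import *
plan(down(np.deg2rad(-4.2),0,1),(.4749,-.4106,.034))
E
```

```text
time_s: 4.12
eef_pos: [0.4771, -0.4025, 0.1109]
eef_rot: [-0.705, 0.709, -0.019, 0.026]
wrist_force: [0.7, -0.4, 1.1]
opening: 0.586
t 4.12 TCP [ 0.4771 -0.4025  0.1109] F [ 0.7 -0.4  1.1] q [-0.89  0.36  1.56  0.    1.21 -0.83] open 0.586
turn [0.005 0.01  0.01 ] rows 1.0
shift cm [-0.16  7.69 -0.82] rows 2.0
```

```bash
python3 -m jog '[[[-0.2,0.5,-0.8],[0.005,0.01,0.01],5],[[0,1.8,0],[0,0,0],5],[[0,1.8,0],[0,0,0],5],[[0,0,0],[0,0,0],5],[[0,0,0],[0,0,0],5]]'
python3 - <<'E'
from h import *
plan(down(np.deg2rad(-4.2),0,1),(.4749,-.4106,.034))
E
```

```text
time_s: 4.53
eef_pos: [0.4786, -0.4149, 0.0799]
eef_rot: [-0.703, 0.711, -0.023, 0.029]
wrist_force: [-0.3, 0.4, 0.1]
opening: 0.584
t 4.53 TCP [ 0.4786 -0.4149  0.0799] F [-0.3  0.4  0.1] q [-0.9   0.42  1.56 -0.    1.16 -0.83] open 0.584
turn [ 0.011 -0.     0.009] rows 1.0
shift cm [-0.41  4.59  0.4 ] rows 2.0
```

```bash
python3 -m jog '[[[-0.4,0.3,0.3],[0.01,0,0.01],5],[[0,1.3,0],[0,0,0],5],[[0,1.3,0],[0,0,0],5],[[0,1.3,0],[0,0,0],5],[[0,0.3,0],[0,0,0],5],[[0,0,0],[0,0,0],5]]'
python3 - <<'E'
from h import *
plan(down(np.deg2rad(-4.2),0,1),(.4749,-.4106,.034))
E
```

```text
time_s: 5.03
eef_pos: [0.4767, -0.4148, 0.0365]
eef_rot: [-0.704, 0.709, -0.025, 0.028]
wrist_force: [0.0, -0.1, 0.0]
opening: 0.584
t 5.03 TCP [ 0.4767 -0.4148  0.0365] F [ 0.  -0.1  0. ] q [-0.9   0.47  1.57 -0.    1.09 -0.83] open 0.584
turn [ 0.007 -0.001  0.004] rows 1.0
shift cm [-0.21  0.25  0.41] rows 1.0
```

Fix the sideways offset, then close.

```bash
python3 -m jog '[[[-0.2,0.2,0.4],[0.005,0,0.004],5],[[0,0,0],[0,0,0],5],[[0,0,0],[0,0,0],0.5],[[0,0,0],[0,0,0],0.5],[[0,0,0],[0,0,0],0.5],[[0,0,0],[0,0,0],0.5],[[0,0,0],[0,0,0],0.5],[[0,0,0],[0,0,0],0.5]]'
python3 -m jog '[[[0,-1,0],[0,0,0],0.5],[[0,-1,0],[0,0,0],0.5],[[0,-3,0],[0,0,0],0.5],[[0,-3,0],[0,0,0],0.5],[[0,-3,0],[0,0,0],0.5],[[0,-3,0],[0,0,0],0.5],[[0,-3,0],[0,0,0],0.5],[[0,-3,0],[0,0,0],0.5],[[0,0,0],[0,0,0],0.5],[[0,0,0],[0,0,0],0.5]]'
python3 - <<'E'
from h import *
np.set_printoptions(precision=4,suppress=True)
plan(down(np.deg2rad(-10),0,1),(.47,-.172,.24))
c=snap('wrist')
c=snap('side');W=pts(c);P=W.reshape(-1,3)
u=P[(abs(P[:,0]-.475)<.09)&(abs(P[:,1]+.41)<.05)&(P[:,2]>.12)&(P[:,2]<.25)]
print('unit lifted? zmin',np.percentile(u[:,2],[1,50]),len(u))
# bin pose refine from side & scene
for n in('side','scene'):
    P=pts(load(n)).reshape(-1,3);P=P[~np.isnan(P[:,0])]
    for a0 in(-11,-10,-9):
        th=np.deg2rad(a0);R=np.array([[np.cos(th),np.sin(th)],[-np.sin(th),np.cos(th)]])
        Q=P.copy();Q[:,:2]=(P[:,:2]-[.48,-.175])@R.T
        q=Q[(abs(Q[:,0])<.11)&(abs(Q[:,1])<.06)]
        top=q[(q[:,2]>.069)&(q[:,2]<.08)]
        fl=q[(q[:,2]>.0)&(q[:,2]<.006)&(abs(q[:,1])<.025)&(abs(q[:,0])<.05)]
        fr=q[(q[:,2]>.025)&(q[:,2]<.038)]
        # width spread
        print(n,a0,'rim x',np.percentile(top[:,0],[1,99]),'y',np.percentile(top[:,1],[1,99]),'all x',np.percentile(q[q[:,2]>.02][:,0],[.5,99.5]),'y',np.percentile(q[q[:,2]>.02][:,1],[.5,99.5]))
E
```

```text
time_s: 5.7
eef_pos: [0.4751, -0.4103, 0.0346]
eef_rot: [-0.706, 0.707, -0.026, 0.026]
wrist_force: [-0.3, 0.5, -0.1]
opening: 0.06
time_s: 6.53
eef_pos: [0.4749, -0.4097, 0.2536]
eef_rot: [-0.705, 0.708, -0.025, 0.027]
wrist_force: [-0.2, 0.7, -1.0]
opening: 0.058
t 6.53 TCP [ 0.4749 -0.4097  0.2536] F [-0.2  0.7 -1. ] q [-0.9   0.25  1.41 -0.    1.48 -0.83] open 0.058
turn [0.005 0.1   0.003] rows 1.0
shift cm [-4.61  1.36 23.33] rows 6.0Traceback (most recent call last):
  File "<stdin>", line 7, in <module>
    return _quantile_unchecked(
        a, q, axis, out, overwrite_input, method, keepdims, weights)
    return _ureduce(a,
                    func=_quantile_ureduce_func,
    ...<5 lines>...
                    overwrite_input=overwrite_input,
                    method=method)
    r = func(a, **kwargs)
    result = _quantile(arr,
                       quantiles=q,
    ...<2 lines>...
                       out=out,
                       weights=wgt)
    slices_having_nans = np.isnan(arr[-1, ...])
                                  ~~~^^^^^^^^^
IndexError: index -1 is out of bounds for axis 0 with size 0
```

```bash
python3 - <<'E'
from h import *
a=load('wrist')['frame'];b=load('side')
I=np.zeros((480,800,3),np.uint8);I[:360,:480]=cv2.resize(a,(480,360));
I[:320,480:]=cv2.resize(b['frame'][130:290,340:500],(320,320),interpolation=2);save(I,'chk2.png')
P=pts(load('wrist')).reshape(-1,3)
q=P[(abs(P[:,0]-.475)<.09)&(abs(P[:,1]+.41)<.06)&(P[:,2]>.015)&(P[:,2]<.072)]
print(len(q),cv2.minAreaRect((q[:,:2]*1000).astype(np.float32)) if len(q)>5 else '')
E
```

```text
3498 ((474.7693786621094, -410.6658020019531), (36.52341079711914, 110.97303771972656), 85.33806610107422)
```

View pics/chk2.png

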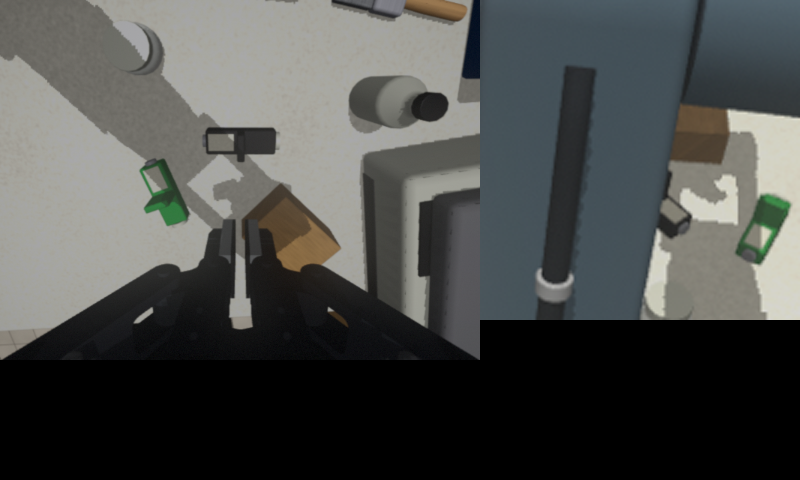

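The unit is still on the bench at its old pose, and the fingers closed to the commanded 5 mm, so nothing was gripped. I'll go down again and look while the fingers are at the handle.

```bash
python3 -m jog '[[[0,3,0],[0.005,0,0],4],[[0,3,0],[0,0,0],4],[[0,3,0],[0,0,0],4],[[0,3,0],[0,0,0],4],[[0,3,0],[0,0,0],4],[[0,3,0],[0,0,0],4],[[0,2,0],[0,0,0],4],[[0,0.5,0],[0,0,0],4],[[0,0,0],[0,0,0],4]]'
python3 - <<'E'
from h import *
plan(down(np.deg2rad(-4.2),0,1),(.4749,-.4106,.034))
a=snap('wrist');b=snap('side');s=snap('scene')
I=np.zeros((600,800,3),np.uint8);I[:300,:400]=cv2.resize(a['frame'],(400,300))
I[:300,400:]=cv2.resize(a['frame'][130:380,180:480],(400,300),interpolation=2)
I[300:600,:400]=cv2.resize(b['frame'][190:280,380:500],(400,300),interpolation=2)
I[300:600,400:]=cv2.resize(s['frame'][200:290,180:300],(400,300),interpolation=2)
save(I,'chk3.png')
E
```

```text
time_s: 7.38
eef_pos: [0.4707, -0.4039, 0.0317]
eef_rot: [0.71, -0.703, 0.028, -0.024]
wrist_force: [0.4, -0.1, 0.8]
opening: 0.467
t 7.38 TCP [ 0.4707 -0.4039  0.0317] F [ 0.4 -0.1  0.8] q [-0.9   0.47  1.59  0.    1.09 -0.83] open 0.467
turn [-0.01  -0.001 -0.006] rows 1.0
shift cm [ 0.47 -0.23 -0.64] rows 1.0
```

View pics/chk3.png

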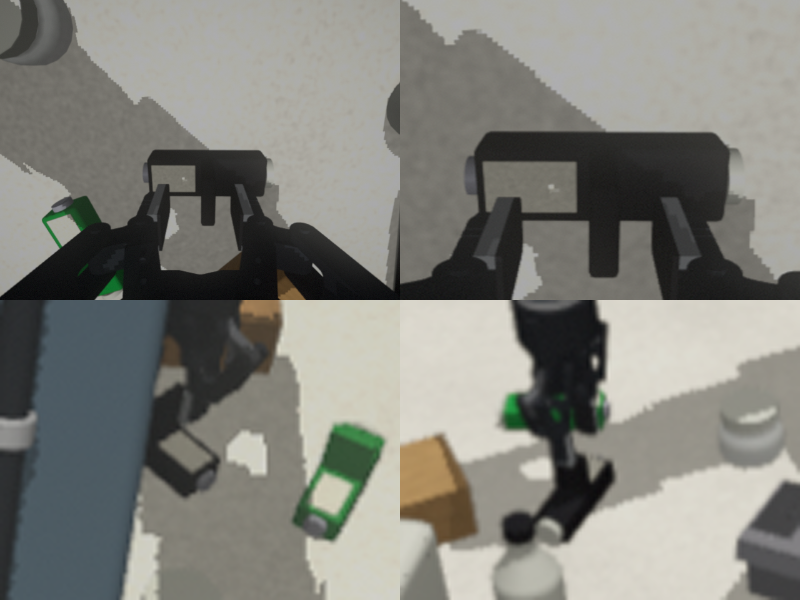

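```bash
python3 - <<'E'
from h import *
np.set_printoptions(precision=4,suppress=True)
p,R,o=tool()
c=load('wrist');W=pts(c);E=-c['R'].T@c['t'];print('K',c['K'][0],c['K'][1],c['k1'],'cam in tool',R.inv().apply(E-p),'cam z in tool',R.inv().apply(c['R'][2]))
P=W.reshape(-1,3);near=(abs(P[:,0]-.476)<.07)&(abs(P[:,1]+.41)<.06)
q=P[near&(P[:,2]>.02)&(P[:,2]<.03)];print('body',len(q),cv2.minAreaRect((q[:,:2]*1000).astype(np.float32)))
for u,v in((330,320),(333,355),(330,275),(255,310),(262,320),(400,305),(385,320),(398,330),(258,345)): print(u,v,W[v,u],R.inv().apply(W[v,u]-p)*1000)
# fingers seen by side & scene
for n in('side','scene'):
    Q=pts(load(n)).reshape(-1,3)
    m=(abs(Q[:,0]-.472)<.07)&(abs(Q[:,1]+.41)<.06)
    for z in np.arange(.02,.16,.01):
        q=Q[m&(abs(Q[:,2]-z)<.005)]
        if len(q)>3: print(n,round(z,3),len(q),q.min(0)[:2],q.max(0)[:2])
E
```

```text
K [386.7361   0.     319.9543] [  0.     386.7361 235.6844] -0.003703571969156653 cam in tool [-0.0021 -0.1755  0.0828] cam z in tool [-0.0049  0.9514 -0.308 ]
body 10366 ((475.287841796875, -410.43365478515625), (36.296817779541016, 111.13734436035156), 85.45036315917969)
330 320 [ 0.4739 -0.4074  0.0672] [  1.3855 -31.8882  -0.8945]
333 355 [ 0.474  -0.4242  0.0677] [  2.7948 -32.4503 -17.6774]
330 275 [ 0.4751 -0.3928  0.0536] [  1.5487 -18.1839  13.6278]
255 310 [ 0.4476 -0.3901  0.0869] [-26.1222 -51.4247  14.5035]
262 320 [ 0.4507 -0.3916  0.0917] [-22.9459 -56.2491  13.2493]
400 305 [ 0.5108 -0.4246  0.0263] [ 39.5197   8.9143 -15.5786]
385 320 [ 0.4933 -0.3938  0.0932] [ 19.6945 -57.7571  14.2234]
398 330 [ 0.4966 -0.3941  0.0995] [ 22.9849 -64.091   14.2036]
258 345 [ 0.4506 -0.3946  0.1024] [-22.8107 -66.9417  10.2801]
side 0.02 89 [ 0.4207 -0.4284] [ 0.4741 -0.3867]
side 0.03 185 [ 0.4248 -0.4307] [ 0.4745 -0.3873]
side 0.04 19 [ 0.4685 -0.4215] [ 0.4746 -0.3936]
side 0.05 22 [ 0.4689 -0.4232] [ 0.4764 -0.3919]
side 0.06 20 [ 0.4697 -0.4221] [ 0.4831 -0.3931]
side 0.07 42 
[... 525 characters left out ...]

scene 0.03 173 [ 0.4296 -0.4363] [ 0.5367 -0.3929]
scene 0.04 29 [ 0.468  -0.4357] [ 0.4864 -0.3984]
scene 0.05 30 [ 0.4731 -0.4337] [ 0.4891 -0.3983]
scene 0.06 15 [ 0.4802 -0.4317] [ 0.486  -0.3983]
scene 0.07 12 [ 0.4512 -0.4152] [ 0.5007 -0.3964]
scene 0.08 32 [ 0.4477 -0.4186] [ 0.5072 -0.3946]
scene 0.09 37 [ 0.4468 -0.4177] [ 0.5099 -0.397 ]
scene 0.1 41 [ 0.447  -0.4194] [ 0.5122 -0.3958]
scene 0.11 26 [ 0.4457 -0.413 ] [ 0.5094 -0.3966]
scene 0.12 44 [ 0.4243 -0.4273] [ 0.5262 -0.3922]
scene 0.13 50 [ 0.4223 -0.4248] [ 0.5295 -0.3926]
scene 0.14 59 [ 0.4185 -0.4255] [ 0.5332 -0.3909]
scene 0.15 74 [ 0.4166 -0.4262] [ 0.539  -0.3906]
scene 0.16 71 [ 0.4106 -0.427 ] [ 0.5411 -0.3877]
```

```bash
python3 - <<'E'
from h import *
np.set_printoptions(precision=1,suppress=True)
p,R,o=tool();print(p)
for n in('wrist','side','scene'):
    Q=R.inv().apply(np.nan_to_num(pts(load(n)).reshape(-1,3),nan=9)-p)*1000
    for s in(-1,1):
        q=Q[(s*Q[:,0]>10)&(s*Q[:,0]<45)&(abs(Q[:,2])<18)&(Q[:,1]>-110)&(Q[:,1]<-15)]
        q=q[np.argsort(-q[:,1])];print(n,s,len(q));print(q[:40:5])
E
```

```text
[ 0.5 -0.4  0. ]
wrist -1 8171
[[-23.1 -33.7   1. ]
 [-23.  -34.7   0.2]
 [-23.1 -34.9   8.6]
 [-23.  -35.1  -1. ]
 [-23.1 -35.5   6.2]
 [-23.  -35.8   6.8]
 [-23.  -36.2  -4.1]
 [-23.  -36.5   4.5]]
wrist 1 12037
[[ 17.2 -33.3  -0.5]
 [ 17.1 -34.7   9. ]
 [ 17.  -35.    8.7]
 [ 16.9 -35.3  11.6]
 [ 17.1 -35.6  -6.2]
 [ 16.9 -35.9  -2.2]
 [ 16.9 -36.1  -3.1]
 [ 17.1 -36.5   3.2]]
side -1 187
[[-26.7 -35.4   4.7]
 [-27.5 -44.4  11.3]
 [-32.8 -45.8  -4.3]
 [-27.3 -48.3  11.9]
 [-27.7 -50.6   9.4]
 [-30.  -52.1   8.6]
 [-30.5 -54.3   6. ]
 [-30.6 -57.5  10.5]]
side 1 8
[[ 11.1 -28.7  -6.9]
 [ 17.8 -68.1  -5.1]]
scene -1 127
[[-20.8 -36.6  -8.4]
 [-18.3 -42.   -9.9]
 [-14.6 -44.4 -11.1]
 [-18.4 -45.9  -9.4]
 [-15.1 -49.7  -3.8]
 [-24.8 -52.5   5.5]
 [-17.6 -53.7 -11.4]
 [-21.8 -56.6  -2.8]]
scene 1 132
[[ 14.4 -15.3 -10.6]
 [ 12.7 -18.4   6.2]
 [ 11.5 -21.7  -7.7]
 [ 11.  -33.8  10.8]
 [ 28.1 -41.1   3.5]
 [ 23.1 -46.3   8.5]
 [ 27.2 -49.1   7.6]
 [ 33.2 -51.1  -2.6]]
```

The clouds from all three cameras put the real fingertips about 34 mm short of the reported TCP. The fingers closed just above the 67 mm handle. I'll allow for that offset: centre the hand, go about 3 cm lower while watching the force, and close.

```bash
python3 -m jog '[[[0.6,-0.3,-0.8],[-0.01,0,-0.006],4],[[0,0,0],[0,0,0],4],[[0,1,0],[0,0,0],4],[[0,1,0],[0,0,0],4],[[0,0.8,0],[0,0,0],4],[[0,0,0],[0,0,0],4]]'
python3 - <<'E'
from h import *
plan(down(np.deg2rad(-4.2),0,1),(.4769,-.4120,.003))
p,R,o=tool();c=snap('wrist')
Q=R.inv().apply(np.nan_to_num(pts(c).reshape(-1,3),nan=9)-p)*1000
for s in(-1,1):
    q=Q[(s*Q[:,0]>12)&(s*Q[:,0]<45)&(abs(Q[:,2])<18)&(Q[:,1]>-110)&(Q[:,1]<-26)]
    print(s,np.sort(q[:,1])[-5:].round(1),np.median(q[:,0]),np.percentile(q[:,2],[1,99]))
h=Q[(abs(Q[:,0])<12)&(Q[:,1]<-50)&(Q[:,1]>-70)&(abs(Q[:,2])<25)];print('handle',len(h),np.percentile(h,[2,98],axis=0).round(1))
E
```

```text
time_s: 8.03
eef_pos: [0.4832, -0.4213, 0.0168]
eef_rot: [-0.7, 0.713, -0.021, 0.031]
wrist_force: [0.6, 0.1, -0.2]
opening: 0.47
t 8.03 TCP [ 0.4832 -0.4213  0.0168] F [ 0.6  0.1 -0.2] q [-0.9   0.51  1.57 -0.    1.04 -0.83] open 0.47
turn [ 0.017 -0.001  0.015] rows 1.0
shift cm [-0.69  1.38  0.89] rows 1.0
-1 [-38.3 -38.3 -38.2 -38.  -37.5] -31.49238332624133 [-9.83549204 17.87451677]
1 [-38.5 -38.4 -38.  -37.7 -37.5] 33.5876664663616 [-9.89807528 17.85930282]
handle 1365 [[-11.8 -51.8  -6.7]
 [ -4.  -50.   24.3]]
```

```bash
python3 -m jog '[[[-0.5,0,0.7],[0.012,0,0.01],4],[[0,0,0],[0,0,0],4],[[0,0,0],[0,0,0],4]]'
python3 - <<'E'
from h import *
plan(down(np.deg2rad(-4.2),0,1),(.4769,-.4120,.003))
c=snap('wrist');
plan(down(np.deg2rad(-4.2),0,1),(.4769,-.4120,.003))
p,R,o=tool()
Q=R.inv().apply(np.nan_to_num(pts(c).reshape(-1,3),nan=9)-p)*1000
f=[]
for s in(-1,1):
    q=Q[(s*Q[:,0]>12)&(s*Q[:,0]<30)&(abs(Q[:,2])<18)&(Q[:,1]>-70)&(Q[:,1]<-30)]
    print(s,np.sort(q[:,1])[-5:].round(1),np.percentile(q,[2,50,98],axis=0).round(1).tolist())
h=Q[(abs(Q[:,0])<12)&(Q[:,1]<-40)&(Q[:,1]>-62)&(abs(Q[:,2])<25)];print('handle',len(h),np.percentile(h,[2,98],axis=0).round(1))
E
```

```text
time_s: 8.33
eef_pos: [0.478, -0.4128, 0.0164]
eef_rot: [-0.706, 0.708, -0.025, 0.027]
wrist_force: [0.7, 0.3, 0.1]
opening: 0.468
t 8.33 TCP [ 0.478  -0.4128  0.0164] F [0.7 0.3 0.1] q [-0.9   0.5   1.58  0.    1.06 -0.83] open 0.468
turn [ 0.003 -0.001  0.003] rows 1.0
shift cm [-0.11  1.34  0.07] rows 1.0
t 8.38 TCP [ 0.4779 -0.4127  0.0163] F [ 0.7 -0.1 -0.1] q [-0.9   0.5   1.58  0.    1.06 -0.83] open 0.469
turn [ 0.003 -0.001  0.003] rows 1.0
shift cm [-0.11  1.33  0.06] rows 1.0
-1 [-38.3 -38.2 -37.8 -37.7 -37.3] [[-29.7, -69.5, -8.6], [-21.5, -57.5, 11.2], [-20.9, -40.0, 12.8]]
1 [-38.2 -38.  -37.9 -37.7 -37.7] [[18.8, -69.4, -8.6], [20.4, -57.4, 8.8], [29.6, -40.3, 12.8]]
handle 2377 [[ -7.8 -51.8 -14.4]
 [  1.8 -41.6  19.6]]
```

```bash
python3 -m jog '[[[-0.25,0.6,0],[0,0,0],4],[[0,0.6,0],[0,0,0],4],[[0,0.6,0],[0,0,0],4],[[0,0,0],[0,0,0],4],[[0,0,0],[0,0,0],0.2],[[0,0,0],[0,0,0],0.2],[[0,0,0],[0,0,0],0.2],[[0,0,0],[0,0,0],0.2],[[0,0,0],[0,0,0],0.2],[[0,0,0],[0,0,0],0.2]]'
python3 - <<'E'
from h import *
plan(down(np.deg2rad(-4.2),0,1),(.4769,-.4120,.003))
E
```

```text
time_s: 9.22
eef_pos: [0.4751, -0.4125, -0.0036]
eef_rot: [-0.706, 0.708, -0.025, 0.027]
wrist_force: [0.0, -0.1, -0.9]
opening: 0.109
t 9.22 TCP [ 0.4751 -0.4125 -0.0036] F [ 0.  -0.1 -0.9] q [-0.9   0.53  1.59  0.    1.02 -0.83] open 0.109
turn [ 0.003 -0.001  0.003] rows 1.0
shift cm [ 0.17 -0.66  0.07] rows 1.0
```

```bash
python3 -m jog '[[[0,-0.8,0],[0,0,0],0.2],[[0,-1,0],[0,0,0],0.2],[[0,-3,0],[0,0,0],0.2],[[0,-3,0],[0,0,0],0.2],[[0,-3,0],[0,0,0],0.2],[[0,-3,0],[0,0,0],0.2],[[0,-3,0],[0,0,0],0.2],[[0,-3,0],[0,0,0],0.2],[[0,0,0],[0,0.05,0],0.2],[[0,0,0],[0,0.05,0],0.2],[[0,0,0],[0,0,0],0.2]]'
python3 - <<'E'
from h import *
np.set_printoptions(precision=4,suppress=True)
plan(down(np.deg2rad(-10),0,1),(.475,-.20,.2))
for n in('side','scene'):
    P=pts(load(n)).reshape(-1,3);P=P[~np.isnan(P[:,0])]
    for a0 in(-11,-10,-9):
        th=np.deg2rad(a0);R=np.array([[np.cos(th),np.sin(th)],[-np.sin(th),np.cos(th)]])
        Q=P.copy();Q[:,:2]=(P[:,:2]-[.48,-.175])@R.T
        q=Q[(abs(Q[:,0])<.11)&(abs(Q[:,1])<.06)]
        top=q[(q[:,2]>.069)&(q[:,2]<.08)];m=q[q[:,2]>.02]
        print(n,a0,len(top),'rim x',np.percentile(top[:,0],[1,99]),'y',np.percentile(top[:,1],[1,99]),'all x',np.percentile(m[:,0],[.5,99.5]),'y',np.percentile(m[:,1],[.5,99.5]))
E
```

```text
time_s: 10.13
eef_pos: [0.4741, -0.411, 0.2138]
eef_rot: [-0.702, 0.706, -0.061, 0.065]
wrist_force: [-0.6, 0.9, -1.2]
opening: 0.108
t 10.13 TCP [ 0.4741 -0.411   0.2138] F [-0.6  0.9 -1.2] q [-0.9   0.27  1.46  0.    1.4  -0.73] open 0.108
turn [ 0.005 -0.003  0.007] rows 1.0
shift cm [-3.58  1.38 20.8 ] rows 6.0
side -11 37 rim x [0.0613 0.0847] y [0.0198 0.0364] all x [0.0603 0.0866] y [0.0198 0.0364]
side -10 37 rim x [0.0619 0.0852] y [0.0184 0.0351] all x [0.0609 0.0871] y [0.0184 0.0352]
side -9 37 rim x [0.0625 0.0857] y [0.0169 0.0339] all x [0.0615 0.0877] y [0.0169 0.034 ]
scene -11 192 rim x [-0.001  0.092] y [-0.0352  0.0331] all x [-0.1096  0.0938] y [-0.0597  0.0339]
scene -10 192 rim x [-0.0016  0.0916] y [-0.036   0.0322] all x [-0.1095  0.0936] y [-0.0596  0.0328]
scene -9 192 rim x [-0.0021  0.0919] y [-0.0364  0.0313] all x [-0.1097  0.0937] y [-0.0595  0.0318]
```

```bash
python3 -m jog '[[[-0.6,0,3.5],[0.004,0,0.004],0.2],[[-0.6,0,3.5],[0,0,0],0.2],[[-0.6,0,3.5],[0,0,0],0.2],[[-0.6,0,3.5],[0,0,0],0.2],[[-0.6,0,3.5],[0,0,0],0.2],[[-0.6,0,3.3],[0,0,0],0.2],[[0,0,0],[0,0,0],0.2],[[0,0,0],[0,0,0],0.2]]'
python3 - <<'E'
from h import *
np.set_printoptions(precision=4,suppress=True)
plan(down(np.deg2rad(-10),0,1),(.475,-.175,.2))
c=snap('wrist');save(c['frame'],'w4.png');W=pts(c);P=W.reshape(-1,3);P=P[~np.isnan(P[:,0])]
near=P[(abs(P[:,0]-.49)<.15)&(abs(P[:,1]+.175)<.1)]
t=near[(near[:,2]>.069)&(near[:,2]<.08)];print('rim',len(t),cv2.minAreaRect((t[:,:2]*1000).astype(np.float32)))
for a0 in(-11,-10,-9,-8):
    th=np.deg2rad(a0);R=np.array([[np.cos(th),np.sin(th)],[-np.sin(th),np.cos(th)]])
    Q=P.copy();Q[:,:2]=(P[:,:2]-[.48,-.175])@R.T
    q=Q[(abs(Q[:,0])<.12)&(abs(Q[:,1])<.07)]
    top=q[(q[:,2]>.069)&(q[:,2]<.08)];fr=q[(q[:,2]>.03)&(q[:,2]<.037)];m=q[(q[:,2]>.02)&(q[:,2]<.09)]
    for nm,z in(('rim',top),('z35',fr),('all',m)): print(a0,nm,len(z),np.percentile(z,[.5,99.5],axis=0)[:,:2].T.ravel())
E
```

```text
time_s: 10.8
eef_pos: [0.4721, -0.1919, 0.2151]
eef_rot: [-0.704, 0.705, -0.058, 0.061]
wrist_force: [0.1, -0.0, -2.2]
opening: 0.106
t 10.8 TCP [ 0.4721 -0.1919  0.2151] F [ 0.1 -0.  -2.2] q [-0.62  0.01  1.75  0.    1.38 -0.45] open 0.106
turn [0.002 0.005 0.004] rows 1.0
shift cm [-0.01  1.51  1.72] rows 1.0
rim 2532 ((515.552734375, -178.89956665039062), (66.4903335571289, 96.7637710571289), 80.6360092163086)
-11 rim 2532 [-0.0112  0.0828 -0.0304  0.0369]
-11 z35 913 [-0.0814  0.0671 -0.0328  0.036 ]
-11 all 6387 [-0.0806  0.0866 -0.0322  0.0369]
-10 rim 2532 [-0.0114  0.0825 -0.0305  0.0357]
-10 z35 913 [-0.081   0.0667 -0.0316  0.0354]
-10 all 6387 [-0.0804  0.0865 -0.0313  0.0358]
-9 rim 2532 [-0.0111  0.0825 -0.0313  0.0349]
-9 z35 913 [-0.0807  0.0665 -0.0306  0.0352]
-9 all 6387 [-0.0803  0.0867 -0.0311  0.0352]
-8 rim 2532 [-0.011   0.0829 -0.0324  0.0349]
-8 z35 913 [-0.0809  0.0668 -0.0296  0.0365]
-8 all 6387 [-0.0802  0.0868 -0.032   0.0363]
```

View pics/w4.png

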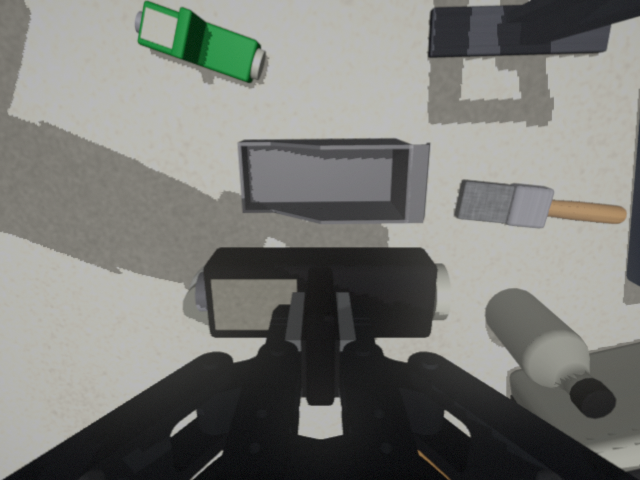

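Unit is held (handle at px 320,320) and the bin is ahead of it (px 330,180), empty and clear, yaw about -9.4°. I'll move over it.

```bash
python3 -m jog '[[[0.1,1,1.6],[0,-0.005,0.004],0.2],[[0,2.5,0],[0,0,0],0.2],[[0,2,0],[0,0,0],0.2],[[0,0,0],[0,0,0],0.2],[[0,0,0],[0,0,0],0.2]]'
python3 - <<'E'
from h import *
plan(down(np.deg2rad(-9.4),0,1),(.4746,-.1739,.15),(.4746,-.1739,.002))
E
```

```text
time_s: 11.27
eef_pos: [0.4773, -0.1815, 0.1609]
eef_rot: [-0.703, 0.706, -0.057, 0.06]
wrist_force: [-0.1, -0.6, -0.8]
opening: 0.106
t 11.27 TCP [ 0.4773 -0.1815  0.1609] F [-0.1 -0.6 -0.8] q [-0.59  0.07  1.81 -0.    1.26 -0.43] open 0.106
turn [ 0.004 -0.002  0.004] rows 1.0
shift cm [-0.39  1.09  0.7 ] rows 1.0
shift cm [ 0.  14.8  0. ] rows 4.0
```

```bash
python3 -m jog '[[[-0.35,0.5,0.7],[0.002,0,0.002],0.2],[[0,0.5,0],[0,0,0],0.2],[[0,0,0],[0,0,0],0.2],[[0,0,0],[0,0,0],0.2]]'
python3 - <<'E'
from h import *
plan(down(np.deg2rad(-9.4),0,1),(.4746,-.1739,.15),(.4746,-.1739,.002))
E
```

```text
time_s: 11.6
eef_pos: [0.4759, -0.1763, 0.1528]
eef_rot: [-0.703, 0.706, -0.058, 0.061]
wrist_force: [0.1, -0.5, -1.5]
opening: 0.106
t 11.6 TCP [ 0.4759 -0.1763  0.1528] F [ 0.1 -0.5 -1.5] q [-0.59  0.07  1.82 -0.    1.25 -0.42] open 0.106
turn [ 0.004 -0.004  0.004] rows 1.0
shift cm [-0.16  0.28  0.22] rows 1.0
shift cm [ 0.  14.8  0. ] rows 4.0
```

```bash
python3 -m jog '[[[-0.1,2,0.2],[0.003,0,0.003],0.2],[[0,2,0],[0,0,0],0.2],[[0,2,0],[0,0,0],0.2],[[0,2,0],[0,0,0],0.2],[[0,2,0],[0,0,0],0.2],[[0,2,0],[0,0,0],0.2],[[0,1,0],[0,0,0],0.2],[[0,0,0],[0,0,0],0.2]]'
python3 - <<'E'
from h import *
plan(down(np.deg2rad(-9.4),0,1),(.4746,-.1739,.002))
E
```

```text
time_s: 12.27
eef_pos: [0.4829, -0.1798, 0.026]
eef_rot: [-0.701, 0.708, -0.053, 0.065]
wrist_force: [0.1, -0.3, -1.1]
opening: 0.107
t 12.27 TCP [ 0.4829 -0.1798  0.026 ] F [ 0.1 -0.3 -1.1] q [-0.59  0.26  1.89 -0.    0.97 -0.42] open 0.107
turn [ 0.008 -0.004  0.017] rows 1.0
shift cm [-0.91  2.4   0.44] rows 1.0
```

```bash
python3 -m jog '[[[-0.7,0,0.4],[0.006,0,0.013],0.2],[[0,0,0],[0,0,0],0.2],[[0,1,0],[0,0,0],0.2],[[0,0.8,0],[0,0,0],0.2],[[0,0,0],[0,0,0],0.2],[[0,0,0],[0,0,0],0.2]]'
python3 - <<'E'
from h import *
plan(down(np.deg2rad(-9.4),0,1),(.4746,-.1739,.001))
E
```

```text
time_s: 12.77
eef_pos: [0.4795, -0.1763, 0.011]
eef_rot: [-0.703, 0.707, -0.056, 0.062]
wrist_force: [-1.1, -0.1, -1.7]
opening: 0.108
t 12.77 TCP [ 0.4795 -0.1763  0.011 ] F [-1.1 -0.1 -1.7] q [-0.58  0.29  1.9  -0.    0.94 -0.42] open 0.108
turn [ 0.005 -0.003  0.01 ] rows 1.0
shift cm [-0.53  1.    0.16] rows 1.0
```

```bash
python3 -m jog '[[[-0.5,0.2,0.15],[0.005,0,0.01],0.2],[[0,0.3,0],[0,0,0],0.2],[[0,0.3,0],[0,0,0],0.2],[[0,0,0],[0,0,0],0.2],[[0,0,0],[0,0,0],0.2]]'
python3 - <<'E'
from h import *
plan(down(np.deg2rad(-9.4),0,1),(.4746,-.1739,.0005))
E
```

```text
time_s: 13.18
eef_pos: [0.4748, -0.1741, 0.0027]
eef_rot: [0.705, -0.704, 0.059, -0.059]
wrist_force: [-0.3, 0.6, -1.5]
opening: 0.111
t 13.18 TCP [ 0.4748 -0.1741  0.0027] F [-0.3  0.6 -1.5] q [-0.59  0.3   1.91  0.    0.94 -0.42] open 0.111
turn [-0.001 -0.003 -0.   ] rows 1.0
shift cm [-0.03  0.22  0.02] rows 1.0
```

```bash
python3 -m jog '[[[0,0.15,0],[0,0,0],0.2],[[0,0.1,0],[0,0,0],0.2],[[0,0.1,0],[0,0,0],0.2],[[0,0,0],[0,0,0],0.2]]'
python3 -m jog '[[[0,0.1,0],[0,0,0],0.2],[[0,0,0],[0,0,0],0.2]]'
```

```text
time_s: 13.52
eef_pos: [0.4753, -0.1743, -0.0007]
eef_rot: [0.705, -0.705, 0.059, -0.059]
wrist_force: [0.1, -0.8, -0.5]
opening: 0.11
time_s: 13.68
eef_pos: [0.4754, -0.1743, -0.0004]
eef_rot: [0.705, -0.705, 0.059, -0.059]
wrist_force: [0.9, -0.3, -2.5]
opening: 0.106
```

```bash
python3 -m jog '[[[0,0.15,0],[0,0,0],0.2],[[0,0.1,0],[0,0,0],0.2],[[0,0,0],[0,0,0],0.2]]'
python3 -m jog '[[[0,0.15,0],[0,0,0],0.2],[[0,0.1,0],[0,0,0],0.2],[[0,0,0],[0,0,0],0.2]]'
```

```text
time_s: 13.93
eef_pos: [0.4759, -0.1746, -0.0004]
eef_rot: [-0.705, 0.705, -0.059, 0.059]
wrist_force: [0.1, 0.1, -1.2]
opening: 0.105
time_s: 14.18
eef_pos: [0.4764, -0.1747, -0.0005]
eef_rot: [-0.704, 0.705, -0.058, 0.059]
wrist_force: [0.1, -0.0, -2.2]
opening: 0.106
```

```bash
python3 -m jog '[[[0,0,0],[0,0,0],1.6],[[0,0,0],[0,0,0],2.5],[[0,0,0],[0,0,0],2.5],[[0,0,0],[0,0,0],2.5],[[0,-1,0],[0,0,0],2.5],[[0,-3,0],[0,0,0],2.5],[[0,-3,0],[0,0,0],2.5],[[0,-3,0],[0,0,0],2.5],[[0,-3,0],[0,0,0],2.5],[[0,-3,0],[0,0,0],2.5],[[0,0,0],[0,0,0],2.5],[[0,0,0],[0,0,0],2.5]]'
python3 - <<'E'
from h import *
np.set_printoptions(precision=4,suppress=True)
# lean pose: tip 34mm behind TCP; grasp 53 mm behind TCP
plan(down(np.deg2rad(-9.4),0,1,1),(.40,-.16,.25))
plan(down(np.deg2rad(-9.4),np.deg2rad(42),1,1))
c=snap('wrist');save(cv2.resize(c['frame'][80:440,100:580],(480,360)),'w5.png');P=pts(c).reshape(-1,3);P=P[~np.isnan(P[:,0])]
th=np.deg2rad(-9.4);R=np.array([[np.cos(th),np.sin(th)],[-np.sin(th),np.cos(th)]])
Q=P.copy();Q[:,:2]=(P[:,:2]-[.48,-.175])@R.T
q=Q[(abs(Q[:,0])<.12)&(abs(Q[:,1])<.06)]
top=q[(q[:,2]>.071)&(q[:,2]<.08)];m=q[(q[:,2]>.02)&(q[:,2]<.09)];h=q[(q[:,2]>.064)&(q[:,2]<.0725)&(abs(q[:,1])<.025)&(q[:,0]<.03)]
for nm,z in(('rim',top),('all',m),('handle',h)): print(nm,len(z),np.percentile(z,[1,99],axis=0).T.ravel())
print(cv2.minAreaRect((top[:,:2]*1000).astype(np.float32)))
E
```

```text
time_s: 15.18
eef_pos: [0.4751, -0.174, 0.1688]
eef_rot: [0.705, -0.704, 0.059, -0.058]
wrist_force: [-0.1, -0.6, -0.2]
opening: 0.297
t 15.18 TCP [ 0.4751 -0.174   0.1688] F [-0.1 -0.6 -0.2] q [-0.59  0.05  1.8  -0.    1.29 -0.42] open 0.297
turn [-0.001 -1.573 -0.   ] rows 14.0
shift cm [ 0.15 -8.12  7.64] rows 2.0
t 15.18 TCP [ 0.4751 -0.174   0.1688] F [-0.1 -0.6 -0.2] q [-0.59  0.05  1.8  -0.    1.29 -0.42] open 0.297
turn [-0.574 -1.496 -0.575] rows 13.0
rim 3203 [-0.0076  0.0821 -0.031   0.0351  0.0711  0.0765]
all 14822 [-0.0791  0.0814 -0.0306  0.0351  0.0211  0.0761]
handle 642 [-0.01   -0.0001 -0.0155  0.0192  0.0662  0.0717]
((35.90693283081055, 1.8056564331054688), (93.85966491699219, 66.9029312133789), 0.1706497222185135)
```

View pics/w5.png

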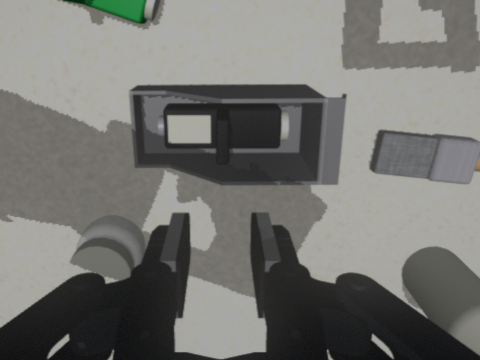

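The unit stands upright in the bin with about equal gaps all round, and the bin has not moved. Now I turn the wrist for the cross-grip and start leaning, watching joint 5.

```bash
python3 -m jog '[[[0,-0.5,0],[0,-0.12,0],7.8],[[0,-0.5,0],[0,-0.12,0],7.8],[[0,-0.5,0],[0,-0.12,0],7.8],[[0,-0.5,0],[0,-0.12,0],7.8],[[0,-0.5,0],[0,-0.12,0],7.8],[[0,-0.5,0],[0,-0.12,0],7.8],[[0,-0.5,0],[0,-0.12,0],7.8],[[0,-0.5,0],[0,-0.12,0],7.8],[[0,-0.5,0],[0,-0.12,0],7.8],[[0,-0.5,0],[0,-0.12,0],7.8],[[0,-0.5,0],[0,-0.12,0],7.8],[[0,-0.5,0],[0,-0.12,0],7.8]]'
python3 -m jog '[[[0,0,0],[-0.12,0,0],7.8],[[0,0,0],[-0.12,0,0],7.8],[[0,0,0],[-0.12,0,0],7.8],[[0,0,0],[0,0,0],7.8],[[0,0,0],[0,0,0],7.8]]'
python3 - <<'E'
from h import *
print(dir(ctrl))
for L in (0,30,42): plan(down(np.deg2rad(-9.3),np.deg2rad(L),1,1))
print(ctrl.get_obs()['q'])
E
```

```text
time_s: 16.23
eef_pos: [0.4674, -0.1692, 0.2154]
eef_rot: [0.566, -0.547, -0.433, 0.439]
wrist_force: [-0.4, 0.1, -0.5]
opening: 0.916
time_s: 16.65
eef_pos: [0.4634, -0.1658, 0.2031]
eef_rot: [-0.462, 0.635, 0.507, -0.356]
wrist_force: [0.5, -0.2, 0.2]
opening: 0.918
['MotionError', '__class__', '__delattr__', '__dict__', '__dir__', '__doc__', '__eq__', '__format__', '__ge__', '__getattribute__', '__getstate__', '__gt__', '__hash__', '__init__', '__init_subclass__', '__le__', '__lt__', '__module__', '__ne__', '__new__', '__reduce__', '__reduce_ex__', '__repr__', '__setattr__', '__sizeof__', '__str__', '__subclasshook__', '__weakref__', 'get_obs', 'hand_in', 'hold_point_z']
t 16.65 TCP [ 0.4634 -0.1658  0.2031] F [ 0.5 -0.2  0.2] q [-0.71 -0.28  2.07  0.18  1.07 -2.1 ] open 0.918
turn [ 0.327 -0.075  0.004] rows 3.0
t 16.65 TCP [ 0.4634 -0.1658  0.2031] F [ 0.5 -0.2  0.2] q [-0.71 -0.28  2.07  0.18  1.07 -2.1 ] open 0.918
turn [-0.196 -0.073 -0.015] rows 2.0
t 16.65 TCP [ 0.4634 -0.1658  0.2031] F [ 0.5 -0.2  0.2] q [-0.71 -0.28  2.07  0.18  1.07 -2.1 ] open 0.918
turn [-0.405 -0.072 -0.023] rows 4.0
[-0.7058559  -0.2837668   2.07244778  0.18247545  1.07339905 -2.10342515]
```

```bash
python3 -m jog '[[[0,-0.5,0],[-0.115,-0.03,0],7.8],[[0,-0.5,0],[-0.115,-0.025,0],7.8],[[0,0,0],[-0.115,-0.02,0],7.8],[[0,0,0],[0,0,0],7.8],[[0,0,0],[0,0,0],7.8]]'
python3 - <<'E'
from h import *
plan(down(np.deg2rad(-9.3),np.deg2rad(40),1,1),(.531,-.1813,.084),(.531,-.1813,.004))
p,R,o=tool();c=snap('wrist')
Q=R.inv().apply(np.nan_to_num(pts(c).reshape(-1,3),nan=9)-p)*1000
for s in(-1,1):
    q=Q[(s*Q[:,0]>30)&(s*Q[:,0]<55)&(abs(Q[:,2])<18)&(Q[:,1]>-90)&(Q[:,1]<-28)]
    print(s,np.sort(q[:,1])[-12::3].round(1),np.percentile(q,[2,50,98],axis=0).round(1).tolist())
E
```

```text
time_s: 17.07
eef_pos: [0.4603, -0.1651, 0.2088]
eef_rot: [-0.33, 0.688, 0.579, -0.287]
wrist_force: [0.9, -0.7, 0.5]
opening: 0.911
t 17.07 TCP [ 0.4603 -0.1651  0.2088] F [ 0.9 -0.7  0.5] q [-0.92 -0.57  2.36  0.56  0.9  -2.57] open 0.911
turn [-0.032  0.005 -0.012] rows 1.0
shift cm [-0.46 14.21  2.48] rows 4.0
shift cm [0.   6.13 5.14] rows 2.0
-1 [-47.4 -47.4 -46.9 -46.8] [[-50.5, -88.5, -8.9], [-38.2, -72.0, 7.9], [-37.3, -49.9, 12.8]]
1 [-47.5 -47.4 -47.1 -46.7] [[39.8, -88.6, -8.9], [40.7, -71.8, 7.9], [53.0, -49.7, 12.8]]
```

```bash
python3 -m jog '[[[-0.1,2.5,0.4],[-0.02,0,-0.008],7.8],[[-0.1,2.5,0.4],[0,0,0],7.8],[[-0.1,2.5,0.4],[0,0,0],7.8],[[-0.1,2.5,0.4],[0,0,0],7.8],[[0,2.3,0.4],[0,0,0],7.8],[[0,1.5,0.4],[0,0,0],7.8],[[0,0,0],[0,0,0],7.8],[[0,0,0],[0,0,0],7.8]]'
python3 - <<'E'
from h import *
plan(down(np.deg2rad(-9.3),np.deg2rad(40),1,1),(.5336,-.1818,.084),(.5336,-.1818,.002))
E
```

```text
time_s: 17.78
eef_pos: [0.5503, -0.1909, 0.095]
eef_rot: [-0.321, 0.686, 0.588, -0.284]
wrist_force: [-0.4, -1.2, 0.8]
opening: 0.912
t 17.78 TCP [ 0.5503 -0.1909  0.095 ] F [-0.4 -1.2  0.8] q [-0.77 -0.03  2.25  0.88  0.49 -2.91] open 0.912
turn [-0.013  0.019 -0.001] rows 1.0
shift cm [ 0.62 -0.32  2.08] rows 1.0
shift cm [0.   6.28 5.27] rows 2.0
```

Joint 6 is nearing its limit (-2.91). Before going lower I'll fit a kinematic model from the readings so far and check that the leaned poses are reachable.

```bash
cat > kin.py <<'E'
import numpy as np
from scipy.optimize import least_squares
from scipy.spatial.transform import Rotation as Ro
D=[([1.12169,.181463,1.607892,0,1.353787,-.206306],[.13799,.55764,.19428]),
([1.12,.12,1.47,0,1.57,1.24],[.1362,.5538,.2989]),
([-.91,.28,1.43,-.01,1.43,-.84],[.4726,-.4165,.222]),
([-.9,.53,1.59,0,1.02,-.83],[.4751,-.4125,-.0036]),
([-.59,.3,1.91,0,.94,-.42],[.4748,-.1741,.0027]),
([-.59,.05,1.8,0,1.29,-.42],[.4751,-.174,.1688]),
([-.7058559,-.2837668,2.07244778,.18247545,1.07339905,-2.10342515],[.4634,-.1658,.2031]),
([-.92,-.57,2.36,.56,.9,-2.57],[.4603,-.1651,.2088]),
([-.77,-.03,2.25,.88,.49,-2.91],[.5503,-.1909,.095])]
def fk(q,p):
    hb,a1,d,L2,L3,e,Lw=p
    A=Ro.from_euler('z',q[0]);B=A*Ro.from_euler('y',q[1]);C=B*Ro.from_euler('y',q[2])
    W=C*Ro.from_euler('ZYZ',[q[3],q[4],q[5]])
    x=np.array([0,0,hb])+A.apply([a1,d,0])+B.apply([0,0,L2])+C.apply([e,0,L3])+W.apply([0,0,Lw])
    # tool: y along W z ; x = W x direction sign fixed below
    M=W.as_matrix();return x,M
def fit():
    f=lambda p:np.concatenate([fk(q,p)[0]-x for q,x in D])*1000
    return least_squares(f,[.2,0,.118,.4,.4,0,.25])
if __name__=='__main__':
    r=fit();print(r.x.round(4),abs(r.fun).max().round(1),r.fun.reshape(-1,3).round(1))
    from h import *
    p,R,o=tool();x,M=fk(o['q'],r.x);print(x-p,M.round(3),R.as_matrix().round(3))
E
python3 kin.py
```

```text
[0.3051 0.0011 0.1189 0.4372 0.5126 0.0815 0.3502] 3.0 [[-1.1  0.4 -0.2]
 [-0.2  0.2 -1.4]
 [-1.6 -1.2  1.1]
 [ 1.8  2.9 -1.5]
 [-1.4  0.3 -1.4]
 [ 1.4 -1.9  3. ]
 [-0.5  0.9 -0.4]
 [-1.5 -0.5 -1. ]
 [ 1.2 -1.2  1.7]]
[-7.94121593e-04 -9.45259124e-05 -1.28969652e-03] [[-0.147 -0.767  0.624]
 [-0.989  0.106 -0.103]
 [ 0.013 -0.633 -0.774]] [[ 0.147  0.624 -0.767]
 [ 0.989 -0.103  0.106]
 [-0.013 -0.774 -0.633]]
```

```bash
cat > ik.py <<'E'
from h import *; import kin
P=kin.fit().x
lo=np.array([-2.99,-.89,.3,-1.14,0,-3.12]);hi=np.array([2.99,2.07,2.58,4.28,2.63,3.12])
def ik(x,R,q0):
    def f(q):
        y,M=kin.fk(q,P);M=np.stack([-M[:,0],M[:,2],M[:,1]],1)
        return np.r_[(y-x)*10,(Ro.from_matrix(M).inv()*R).as_rotvec()*3]
    r=least_squares_b(f,q0);return r.x,abs(r.fun).max()
from scipy.optimize import least_squares
def least_squares_b(f,q0): return least_squares(f,np.clip(q0,lo+.01,hi-.01),bounds=(lo,hi))
off=.064
def target(org,yaw,bx,bz,lean,z0,flip=1):
    R=down(yaw,lean,flip,1);h=np.array([np.cos(yaw),np.sin(yaw)])
    G=np.r_[np.array(org)+bx*h,z0+bz]; return G+off*R.as_matrix()[:,1],R
if __name__=='__main__':
    rng=np.random.default_rng(0)
    yp=np.deg2rad(-9.3);yr=np.deg2rad(-8);pl=np.array([.667,.016]);ho=pl-.08*np.array([np.cos(yr),np.sin(yr)])
    for lean in(30,35,40,45):
      for flip in(1,-1):
        for nm,org,yw,z0 in(('pick',(.4752,-.1722),yp,0),('lift',(.4752,-.1722),yp,.11),('over',ho,yr,.112),('hang',ho,yr,.078)):
            x,R=target(org,yw,.018,.05,np.deg2rad(lean),z0,flip)
            s=[]
            for k in range(12):
                q,e=ik(x,R,rng.uniform(lo,hi))
                if e<.002 and not any(abs(q-t).max()<.05 for t in s): s.append(q)
            for q in s: print(lean,flip,nm,q.round(2))
E
python3 ik.py
```

```text
30 1 pick [-0.72  0.19  2.22  0.79  0.38 -2.83]
30 1 lift [-0.72 -0.08  2.19  0.47  0.63 -2.46]
30 1 over [-0.16  0.11  1.99  0.02  0.52 -1.61]
30 1 hang [-0.16  0.17  2.01  0.03  0.44 -1.61]
30 -1 pick [-0.72  0.19  2.22  0.79  0.38  0.32]
30 -1 lift [-0.72 -0.08  2.19  0.47  0.63  0.68]
30 -1 over [-0.16  0.11  1.99  0.02  0.52  1.53]
30 -1 hang [-0.16  0.17  2.01  0.03  0.44  1.53]
35 1 pick [-0.76  0.19  2.27  1.15  0.36  3.09]
35 1 lift [-0.76 -0.11  2.25  0.64  0.57 -2.63]
35 1 over [-0.16  0.09  2.05  0.04  0.39 -1.62]
35 1 hang [-0.16  0.16  2.06  0.04  0.31 -1.63]
35 -1 pick [-0.76  0.19  2.27  1.15  0.36 -0.05]
35 -1 lift [-0.76 -0.11  2.25  0.64  0.57  0.51]
35 -1 over [-0.16  0.09  2.05  0.04  0.39  1.52]
35 -1 hang [-0.16  0.16  2.06  0.04  0.31  1.51]
40 1 pick [-0.79  0.2   2.31  1.51  0.39  2.7 ]
40 1 lift [-0.79 -0.12  2.3   0.85  0.53 -2.86]
40 1 over [-0.16  0.08  2.1   0.06  0.27 -1.65]
40 1 hang [-0.16  0.15  2.11  0.09  0.18 -1.68]
40 -1 pick [-0.79  0.2   2.31  1.51  0.39 -0.44]
40 -1 lift [-0.79 -0.12  2.3   0.85  0.53  0.29]
40 -1 over [-0.16  0.08  2.1   0.06  0.27  1.49]
40 -1 hang [-0.16  0.15  2.11  0.09  0.18  1.46]
45 1 pick [-0.83  0.23  2.35  1.79  0.46  2.39]
45 1 lift [-0.83 -0.13  2.35  1.1   0.51 -3.12]
45 1 over [-0.17  0.07  2.15  0.14  0.13 -1.73]
45 1 hang [-0.17  0.15  2.16  0.41  0.05 -1.99]
45 -1 pick [-0.83  0.23  2.35  1.79  0.46 -0.75]
45 -1 lift [-0.83 -0.13  2.35  1.1   0.51  0.03]
45 -1 over [-0.17  0.07  2.15  0.14  0.13  1.41]
45 -1 hang [-0.17  0.15  2.16  0.41  0.05  1.15]
```

Lean 40° would drive joint 6 past its range at the bench. With lean 32° the joints stay inside, and tipping the bin a few degrees nose-down at the rack gives the extra lamp clearance.

```bash
cat > t.py <<'E'
from ik import *
yp=np.deg2rad(-9.3);L=np.deg2rad(32);B=(.4752,-.1722)
def pick(z0): return target(B,yp,.012,.05,L,z0)
E
python3 - <<'E'
from t import *
x0,R=pick(.07);x1,_=pick(0)
for x in(x0,x1,pick(.1)[0]): print(x.round(4),[a.round(3) for a in ik(x,R,np.array([-.75,.1,2.2,.8,.4,-2.8]))])
plan(R,x0,x1)
c=load('scene');p0=np.array([.4707,-.4039,.0317]);R0=down(np.deg2rad(-4.2))
Q=R0.inv().apply(np.nan_to_num(pts(c).reshape(-1,3),nan=9)-p0)*1000
for y in range(-260,-60,20):
    q=Q[(abs(Q[:,1]-y)<10)&(abs(Q[:,0])<120)&(abs(Q[:,2])<120)]
    if len(q): print(y,len(q),np.percentile(q[:,[0,2]],[1,99],axis=0).round(0).ravel())
E
```

```text
[ 0.5205 -0.1796  0.0657] [array([-0.746, -0.013,  2.246,  0.634,  0.515, -2.65 ]), np.float64(0.0)]
[ 0.5205 -0.1796 -0.0043] [array([-0.746,  0.178,  2.257,  0.936,  0.371, -2.983]), np.float64(0.0)]
[ 0.5205 -0.1796  0.0957] [array([-0.746, -0.084,  2.232,  0.556,  0.586, -2.559]), np.float64(0.0)]
t 17.78 TCP [ 0.5503 -0.1909  0.095 ] F [-0.4 -1.2  0.8] q [-0.77 -0.03  2.25  0.88  0.49 -2.91] open 0.912
turn [ 0.127  0.019 -0.002] rows 2.0
shift cm [0.63 0.82 4.2 ] rows 2.0
shift cm [0.   5.94 3.71] rows 2.0
-260 166 [ -9. -32.  45.  32.]
-240 169 [-12. -38.  44.  33.]
-220 130 [-15. -33.  42.  30.]
-200 166 [-11. -34.  44.  32.]
-180 149 [-11. -33.  44.  32.]
-160 62 [ 13. -25.  48.  21.]
-140 165 [-59. -17.  72.  15.]
-120 141 [-55. -18.  69.  13.]
-100 111 [-49. -17.  62.  11.]
-80 63 [-44. -16.  53.   8.]
```

```bash
python3 -m jog '[[[0.3,0,2],[0.06,0.01,0],7.8],[[0.2,0.4,2],[0.06,0.01,0],7.8],[[0,0,0],[0,0,0],7.8],[[0,0,0],[0,0,0],7.8]]'
python3 -c "
from t import *
x0,R=pick(.05);x1,_=pick(0);plan(R,x0,x1)"
```

```text
time_s: 18.12
eef_pos: [0.5272, -0.1837, 0.0718]
eef_rot: [-0.367, 0.667, 0.567, -0.314]
wrist_force: [0.2, -0.0, -0.3]
opening: 0.913
t 18.12 TCP [ 0.5272 -0.1837  0.0718] F [ 0.2 -0.  -0.3] q [-0.74 -0.01  2.23  0.63  0.52 -2.64] open 0.913
turn [ 0.005  0.003 -0.002] rows 1.0
shift cm [0.3  1.82 2.  ] rows 1.0
shift cm [0.   4.24 2.65] rows 2.0
```

```bash
python3 -m jog '[[[0.3,0.9,1],[0.005,0.003,0],7.8],[[0,0.9,1],[0,0,0],7.8],[[0,0,0],[0,0,0],7.8],[[0,0,0],[0,0,0],7.8]]'
python3 -c "
from t import *
x0,R=pick(.05);x1,_=pick(0);plan(R,x0,x1)
c=snap('wrist');p,R0,o=tool()
Q=R0.inv().apply(np.nan_to_num(pts(c).reshape(-1,3),nan=9)-p)*1000
for s in(-1,1):
    q=Q[(s*Q[:,0]>30)&(s*Q[:,0]<50)&(abs(Q[:,2])<18)&(Q[:,1]>-75)&(Q[:,1]<-44)]
    print(s,np.percentile(q,[2,50,98],axis=0).round(1).tolist())
P=pts(c).reshape(-1,3);th=yp;A=np.array([[np.cos(th),np.sin(th)],[-np.sin(th),np.cos(th)]])
b=P.copy();b[:,:2]=(P[:,:2]-B)@A.T
r=b[(b[:,2]>.07)&(b[:,2]<.078)&(abs(b[:,0])<.1)&(abs(b[:,1])<.037)&(b[:,0]>.0)];print('rim bin frame',len(r),np.percentile(r,[1,99],axis=0).round(4).tolist())
"
```

```text
time_s: 18.45
eef_pos: [0.5265, -0.1833, 0.0531]
eef_rot: [-0.363, 0.67, 0.567, -0.312]
wrist_force: [-0.0, -0.3, 1.4]
opening: 0.916
t 18.45 TCP [ 0.5265 -0.1833  0.0531] F [-0.  -0.3  1.4] q [-0.74  0.03  2.25  0.71  0.47 -2.73] open 0.916
turn [ 0.014  0.004 -0.006] rows 1.0
shift cm [0.27 0.28 0.94] rows 1.0
shift cm [0.   4.24 2.65] rows 2.0
-1 [[-49.4, -74.6, -9.3], [-37.9, -64.1, 7.7], [-37.3, -48.7, 12.4]]
1 [[39.8, -74.6, -9.4], [40.2, -63.8, 7.2], [49.5, -48.6, 12.4]]
rim bin frame 4709 [[0.0005, -0.0332, 0.07], [0.0876, 0.0324, 0.0756]]
```

```bash
python3 -m jog '[[[0.15,0.3,0.9],[0.012,0.003,-0.005],7.8],[[0,0,0],[0,0,0],7.8],[[0,1.3,0.8],[0,0,0],7.8],[[0,1.3,0.8],[0,0,0],7.8],[[0,0,0],[0,0,0],7.8],[[0,0,0],[0,0,0],7.8]]'
python3 -c "
from t import *
x1,R=pick(0);plan(R,x1)"
```

```text
time_s: 19.0
eef_pos: [0.5242, -0.1841, 0.0195]
eef_rot: [-0.365, 0.669, 0.567, -0.313]
wrist_force: [-0.1, -0.3, 0.3]
opening: 0.913
t 19.0 TCP [ 0.5242 -0.1841  0.0195] F [-0.1 -0.3  0.3] q [-0.75  0.12  2.25  0.84  0.4  -2.89] open 0.913
turn [ 0.01   0.003 -0.004] rows 1.0
shift cm [0.39 1.78 1.63] rows 1.0
```

```bash
python3 -m jog '[[[0.25,0.1,0.4],[0.009,0.003,-0.004],7.8],[[0,0,0],[0,0,0],7.8],[[0,0.8,0.6],[0,0,0],7.8],[[0,0.8,0.6],[0,0,0],7.8],[[0,0,0],[0,0,0],7.8],[[0,0,0],[0,0,0],7.8]]'
python3 -c "
from t import *
x1,R=pick(0);plan(R,x1)"
```

```text
time_s: 19.5
eef_pos: [0.5225, -0.1825, 0.0007]
eef_rot: [-0.367, 0.668, 0.567, -0.313]
wrist_force: [-0.3, -0.2, 0.3]
opening: 0.913
t 19.5 TCP [ 0.5225 -0.1825  0.0007] F [-0.3 -0.2  0.3] q [-0.75  0.17  2.25  0.93  0.37 -2.98] open 0.913
turn [ 0.005  0.002 -0.002] rows 1.0
shift cm [0.25 0.29 0.47] rows 1.0
```

```bash
python3 -m jog '[[[0.12,0.2,0.2],[0,0,0],7.8],[[0,0,0],[0,0,0],7.8],[[0,0,0],[0,0,0],7.2],[[0,0,0],[0,0,0],6.8],[[0,0,0],[0,0,0],6.2],[[0,0,0],[0,0,0],5.8],[[0,0,0],[0,0,0],5.8],[[0,0,0],[0,0,0],5.8],[[0,0,0],[0,0,0],5.8],[[0,0,0],[0,0,0],5.8]]'
python3 -c "
from t import *
x1,R=pick(0);plan(R,x1)"
```

```text
time_s: 20.33
eef_pos: [0.5233, -0.1816, 0.0004]
eef_rot: [-0.365, 0.668, 0.567, -0.313]
wrist_force: [0.3, -0.3, -0.3]
opening: 0.765
t 20.33 TCP [ 5.233e-01 -1.816e-01  4.000e-04] F [ 0.3 -0.3 -0.3] q [-0.75  0.17  2.25  0.94  0.37 -2.99] open 0.765
turn [ 0.008  0.003 -0.003] rows 1.0
shift cm [0.15 0.24 0.51] rows 1.0
```

```bash
cat >> t.py <<'E'
import os
if not os.path.exists('grip.npz'):
    p,R,_=tool(); Rb=Ro.from_euler('z',yp); np.savez('grip.npz',t=R.inv().apply(np.r_[B,0]-p),q=(R.inv()*Rb).as_quat())
g=np.load('grip.npz');gt=g['t'];gR=Ro.from_quat(g['q'])
PL=np.array([.667,.016]);yr=np.deg2rad(-8)
def binpose():
    p,R,o=tool();return p+R.apply(gt),R*gR
def tcp_for(rx,ry,z,nose=0,yaw=yr):
    """bin_lip point at rack-frame (rx,ry) from place, height z (m); nose-down angle deg"""
    Rb=Ro.from_euler('z',yaw)*Ro.from_euler('y',np.deg2rad(nose))
    h=np.array([np.cos(yr),np.sin(yr)]);n=np.array([-h[1],h[0]])
    lip=np.r_[PL+rx*h+ry*n,z]; b=lip-Rb.apply([.08,0,.072])
    R=Rb*gR.inv(); return b-R.apply(gt),R
def status():
    b,Rb=binpose();lip=b+Rb.apply([.08,0,.072]);h=np.array([np.cos(yr),np.sin(yr)]);n=np.array([-h[1],h[0]])
    d=lip[:2]-PL;e=Rb.as_euler('ZYX',degrees=True)
    print('bin',b.round(4),'lip rel place mm',(np.array([d@h,d@n,lip[2]-.15])*1000).round(1),'yaw/nose/roll',e.round(1))
E
python3 - <<'E'
from t import *
status();p,R,o=tool();plan(R,p+[0,0,.06],p+[-.03,0,.125])
for a in((-.06,-.2,.2,0),(-.06,0,.2,0),(-.03,0,.19,0),(0,0,.175,0),(0,0,.175,5),(0,0,.16,5),(0,0,.15,5)):
    x,R=tcp_for(*a);q,e=ik(x,R,np.array([-.2,.1,2.05,.05,.4,-1.7]));print(a,x.round(3),q.round(2),round(e,4))
E
```

```text
bin [ 0.4752 -0.1722 -0.    ] lip rel place mm [ -83.8 -214.9  -78. ] yaw/nose/roll [-9.3  0.   0. ]
t 20.33 TCP [ 5.233e-01 -1.816e-01  4.000e-04] F [ 0.3 -0.3 -0.3] q [-0.75  0.17  2.25  0.94  0.37 -2.99] open 0.765
turn [0. 0. 0.] rows 0.0
shift cm [-0.03 -5.06 -3.22] rows 2.0
shift cm [-0.51 -7.07 -0.99] rows 2.0
(-0.06, -0.2, 0.2, 0) [ 0.549 -0.171  0.128] [-0.69 -0.09  2.16  0.49  0.63 -2.45] 0.0
(-0.06, 0, 0.2, 0) [0.577 0.027 0.128] [-0.17 -0.08  2.15  0.03  0.51 -1.62] 0.0
(-0.03, 0, 0.19, 0) [0.606 0.023 0.118] [-0.17  0.01  2.09  0.02  0.48 -1.62] 0.0
(0, 0, 0.175, 0) [0.636 0.019 0.103] [-0.16  0.1   2.03  0.02  0.45 -1.62] 0.0
(0, 0, 0.175, 5) [0.63  0.02  0.106] [-0.16  0.11  1.97  0.01  0.58 -1.61] 0.0
(0, 0, 0.16, 5) [0.63  0.02  0.091] [-0.16  0.14  1.98  0.01  0.55 -1.61] 0.0
(0, 0, 0.15, 5) [0.63  0.02  0.081] [-0.16  0.16  1.98  0.02  0.52 -1.61] 0.0
```

```bash
python3 -m jog '[[[0,-0.8,-0.5],[0,0,0],5.8],[[0,-1,-0.6],[0,0,0],5.8],[[0,-1.5,-0.9],[0,0,0],5.8],[[0,-1.5,-0.9],[0,0,0],5.8],[[0,-1.5,-0.9],[0,0,0],5.8],[[0,-1.5,-0.6],[0,0,0],5.8],[[0,-1.5,-0.2],[0,0,0],5.8],[[0,-1.5,0],[0,0,0],5.8],[[0,-1,0],[0,0,0],5.8],[[0,0,0],[0,0,0],5.8],[[0,0,0],[0,0,0],5.8]]'
python3 - <<'E'
from t import *
status();plan(*((lambda x,R:(R,x))(*tcp_for(-.10,-.1,.205))));x,R=tcp_for(-.10,-.0,.205);plan(R,x)
c=snap('wrist');save(cv2.resize(c['frame'],(480,360)),'w6.png')
E
```

```text
time_s: 21.25
eef_pos: [0.4909, -0.171, 0.121]
eef_rot: [-0.374, 0.663, 0.566, -0.316]
wrist_force: [-0.6, -0.6, -3.4]
opening: 0.768
bin [ 0.4428 -0.1617  0.1216] lip rel place mm [-115.9 -209.4   42. ] yaw/nose/roll [-9.2  1.2  0.5]
t 21.25 TCP [ 0.4909 -0.171   0.121 ] F [-0.6 -0.6 -3.4] q [-0.79 -0.22  2.28  0.5   0.69 -2.53] open 0.768
turn [-0.02  -0.022 -0.003] rows 1.0
shift cm [10.81 -0.15 -2.16] rows 3.0
t 21.25 TCP [ 0.4909 -0.171   0.121 ] F [-0.6 -0.6 -3.4] q [-0.79 -0.22  2.28  0.5   0.69 -2.53] open 0.768
turn [-0.02  -0.022 -0.003] rows 1.0
shift cm [20.81 -0.18 -2.19] rows 6.0
```

View pics/w6.png

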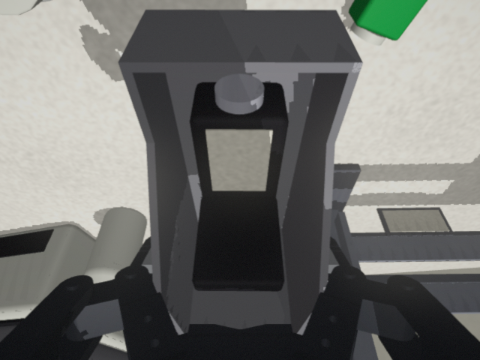

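```bash
python3 -m jog '[[[1.5,0,-0.3],[-0.01,-0.01,0],5.8],[[2.5,0,-0.3],[-0.01,-0.01,0],5.8],[[2.9,0,-0.3],[0,0,0],5.8],[[2.9,0,-0.3],[0,0,0],5.8],[[2.9,0,-0.2],[0,0,0],5.8],[[2.9,0,-0.2],[0,0,0],5.8],[[2.5,0,-0.2],[0,0,0],5.8],[[1.5,0,0],[0,0,0],5.8],[[0.8,0,0],[0,0,0],5.8],[[0,0,0],[0,0,0],5.8],[[0,0,0],[0,0,0],5.8]]'
python3 - <<'E'
from t import *
status()
x,R=tcp_for(-.05,0,.20,-4);plan(R,x)
c=snap('side');s=snap('scene');w=snap('wrist')
I=np.zeros((600,800,3),np.uint8)
I[:300,:400]=cv2.resize(c['frame'][160:340,170:410],(400,300),interpolation=2)
I[:300,400:]=cv2.resize(s['frame'][180:360,290:530],(400,300),interpolation=2)
I[300:,:400]=cv2.resize(w['frame'],(400,300))
save(I,'m7.png')
# bin measured in clouds vs predicted
b,Rb=binpose()
for n,d in(('side',c),('scene',s),('wrist',w)):
    Q=Rb.inv().apply(np.nan_to_num(pts(d).reshape(-1,3),nan=9)-b)*1000
    r=Q[(abs(Q[:,0])<105)&(abs(Q[:,1])<36)&(Q[:,2]>68)&(Q[:,2]<82)]
    lp=r[r[:,0]>20]
    print(n,len(r),np.percentile(r,[2,50,98],axis=0).round(1).tolist() if len(r)>9 else '')
    for x0 in(0,40,76):
        k=r[(r[:,0]>x0)&(r[:,0]<x0+12)]
        if len(k)>5: print('  x',x0,len(k),'z',np.median(k[:,2]).round(1),'y',np.percentile(k[:,1],[2,98]).round(1))
E
```

```text
time_s: 22.22
eef_pos: [0.5322, 0.0408, 0.1161]
eef_rot: [-0.37, 0.659, 0.571, -0.321]
wrist_force: [-0.3, 0.7, -4.4]
opening: 0.767
bin [0.4839 0.0493 0.1166] lip rel place mm [-104.5    6.8   37. ] yaw/nose/roll [-8.2  1.1  0.3]
t 22.22 TCP [0.5322 0.0408 0.1161] F [-0.3  0.7 -4.4] q [-0.15 -0.16  2.25  0.01  0.51 -1.58] open 0.767
turn [-0.089 -0.006  0.003] rows 1.0
shift cm [-0.74  2.79 -5.52] rows 2.0
side 295 [[20.3, -27.1, 68.8], [75.9, 10.8, 74.7], [88.8, 33.4, 78.2]]
  x 40 12 z 74.5 y [30.3 33.9]
  x 76 131 z 75.0 y [-29.2  32.4]
scene 188 [[51.9, -34.5, 68.2], [84.9, -2.9, 73.8], [93.2, 30.4, 78.5]]
  x 76 80 z 74.6 y [-34.5  29.3]
wrist 6082 [[-24.4, -35.0, 68.1], [-4.2, -1.8, 70.9], [60.3, 35.1, 81.7]]
  x 0 705 z 69.6 y [-29.8  30.4]
  x 40 306 z 72.8 y [-31.6  32.5]
```

View pics/m7.png

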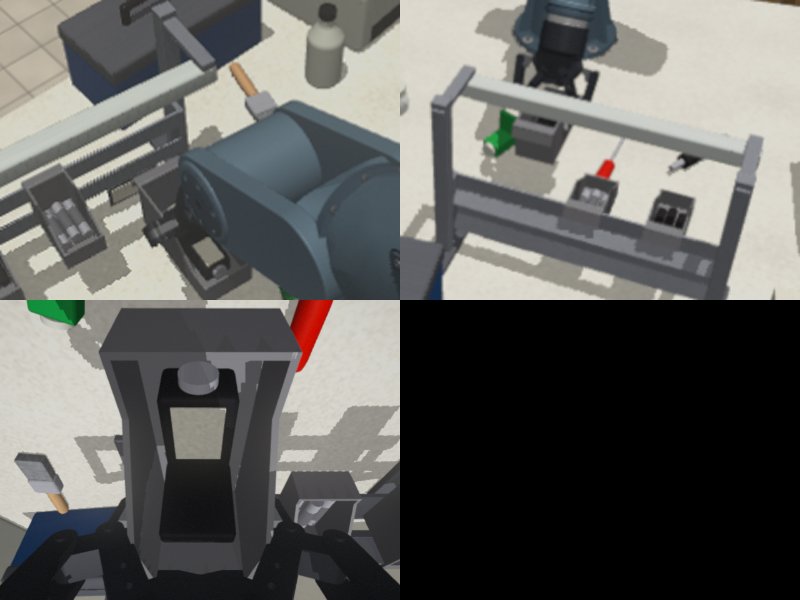

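```bash
python3 -m jog '[[[-0.35,0,0],[-0.045,-0.003,0],5.8],[[-0.3,0.4,-0.6],[-0.04,-0.003,0],5.8],[[0,0.7,-1.2],[0,0,0],5.8],[[0,0.7,-1.2],[0,0,0],5.8],[[0,0.7,-1.2],[0,0,0],5.8],[[0,0,0],[0,0,0],5.8],[[0,0,0],[0,0,0],5.8]]'
python3 - <<'E'
from t import *
status()
for a in((-.05,0,.185,-4),(-.002,0,.18,-4),(-.002,0,.15,-4)):
    x,R=tcp_for(*a);plan(R,x)
E
```

```text
time_s: 22.95
eef_pos: [0.5802, 0.0178, 0.1203]
eef_rot: [-0.341, 0.678, 0.581, -0.295]
wrist_force: [-0.4, 0.0, -5.0]
opening: 0.766
bin [0.5322 0.0267 0.1165] lip rel place mm [-60.1  -9.2  43.8] yaw/nose/roll [-8.7 -3.9  0.1]
t 22.95 TCP [0.5802 0.0178 0.1203] F [-0.4  0.  -5. ] q [-0.18 -0.08  2.21  0.05  0.38 -1.64] open 0.766
turn [-0.001 -0.011 -0.007] rows 1.0
shift cm [ 0.88  1.32 -0.29] rows 1.0
t 22.95 TCP [0.5802 0.0178 0.1203] F [-0.4  0.  -5. ] q [-0.18 -0.08  2.21  0.05  0.38 -1.64] open 0.766
turn [-0.001 -0.011 -0.007] rows 1.0
shift cm [ 0.88  4.57 -3.86] rows 2.0
t 22.95 TCP [0.5802 0.0178 0.1203] F [-0.4  0.  -5. ] q [-0.18 -0.08  2.21  0.05  0.38 -1.64] open 0.766
turn [-0.001 -0.011 -0.007] rows 1.0
shift cm [ 0.89  6.98 -2.07] rows 2.0
```

```bash
python3 -m jog '[[[0.5,0.3,-0.4],[0,-0.01,-0.006],5.8],[[0.3,0.6,-0.8],[0,0,0],5.8],[[0,0.7,-0.8],[0,0,0],5.8],[[0,0.6,-0.6],[0,0,0],5.8],[[0,0,0],[0,0,0],5.8],[[0,0,0],[0,0,0],5.8]]'
cat >> t.py <<'E'
def rel():
    """measure rail and lip in each outer camera, rack-aligned coords relative to PL (mm)"""
    h=np.array([np.cos(yr),np.sin(yr)]);A=np.stack([h,[-h[1],h[0]]])
    for n in('side','scene'):
        c=snap(n);Q=np.nan_to_num(pts(c).reshape(-1,3),nan=9);Q=np.c_[(Q[:,:2]-PL)@A.T,Q[:,2]]*1000
        r=Q[(abs(Q[:,0])<12)&(Q[:,2]>125)&(Q[:,2]<149)&(Q[:,1]>48)&(Q[:,1]<80)|(abs(Q[:,0])<12)&(Q[:,2]>125)&(Q[:,2]<149)&(Q[:,1]<-48)&(Q[:,1]>-80)]
        t=Q[(abs(Q[:,0])<12)&(Q[:,2]>147)&(Q[:,2]<156)&(Q[:,1]>48)&(Q[:,1]<80)]
        print(n,'rail face x',len(r),np.percentile(r[:,0],[10,50,90]).round(1),'top',len(t),np.percentile(t,[5,95],axis=0)[:,[0,2]].round(1).tolist())
        b,Rb=binpose();B_=Rb.inv().apply(np.c_[(Q[:,:2]/1000)@A+PL,Q[:,2]/1000]-b)*1000
        k=B_[(B_[:,0]>60)&(B_[:,0]<100)&(abs(B_[:,1])<40)&(B_[:,2]>66)&(B_[:,2]<84)]
        if len(k)>5: print('   lip in bin frame',len(k),np.percentile(k,[3,50,97],axis=0).round(1).tolist())
    return
E
python3 - <<'E'
from t import *
status();rel()
x,R=tcp_for(-.002,0,.18,-4);plan(R,x)
E
```

```text
time_s: 23.45
eef_pos: [0.6137, 0.0202, 0.1161]
eef_rot: [-0.34, 0.674, 0.584, -0.298]
wrist_force: [-0.1, -0.1, -3.2]
opening: 0.768
bin [0.5656 0.0286 0.1124] lip rel place mm [-27.   -1.7  39.5] yaw/nose/roll [-8.1 -3.7 -0. ]
side rail face x 97 [-3.3 -1.5  0.3] top 32 [[-3.5, 148.2], [2.0, 152.6]]
   lip in bin frame 266 [[68.2, -31.5, 67.0], [78.3, 0.9, 75.0], [88.8, 31.3, 78.7]]
scene rail face x 173 [-0.5  2.3  4.8] top 27 [[-1.1, 147.6], [4.4, 154.4]]
   lip in bin frame 222 [[65.2, -35.6, 66.5], [87.7, -3.8, 73.9], [95.3, 28.6, 78.1]]
t 23.55 TCP [0.6136 0.0202 0.1162] F [ 0.3 -0.3 -3.6] q [-0.17  0.01  2.13  0.03  0.37 -1.63] open 0.763
turn [-0.005 -0.001 -0.001] rows 1.0
shift cm [ 0.17  2.3  -1.47] rows 1.0
```

```bash
python3 -m jog '[[[0.1,0.6,-0.7],[-0.005,0,0],5.8],[[0,0.7,-0.8],[0,0,0],5.8],[[0,0.6,-0.3],[0,0,0],5.8],[[0,0,0],[0,0,0],5.8],[[0,0,0],[0,0,0],5.8]]'
python3 - <<'E'
from t import *
status()
x,R=tcp_for(-.002,0,.18,-4);x2,_=tcp_for(-.002,0,.151,-4);plan(R,x,x2)
E
```

```text
time_s: 23.97
eef_pos: [0.6387, 0.0183, 0.1089]
eef_rot: [-0.34, 0.674, 0.584, -0.298]
wrist_force: [-2.0, -0.3, -3.2]
opening: 0.767
bin [0.5905 0.0267 0.1053] lip rel place mm [-2.  -0.1 32.3] yaw/nose/roll [-8.1 -3.7  0. ]
t 23.97 TCP [0.6387 0.0183 0.1089] F [-2.  -0.3 -3.2] q [-0.16  0.08  2.07  0.03  0.36 -1.62] open 0.767
turn [-0.005 -0.001 -0.   ] rows 1.0
shift cm [0.01 0.22 0.11] rows 1.0
shift cm [0.01 2.33 1.72] rows 1.0
```

```bash
python3 -m jog '[[[0,0.5,0.35],[0,0,0],5.8],[[0,0.5,0.38],[0,0,0],5.8],[[0,0.3,0.2],[0,0,0],5.8],[[0,0,0],[0,0,0],5.8],[[0,0,0],[0,0,0],5.8]]'
python3 - <<'E'
from t import *
status()
x2,R=tcp_for(-.001,0,.151,-4);plan(R,x2)
E
```

```text
time_s: 24.38
eef_pos: [0.6395, 0.0185, 0.0922]
eef_rot: [-0.34, 0.674, 0.584, -0.298]
wrist_force: [-11.5, -0.7, 4.8]
opening: 0.767
bin [0.5914 0.0269 0.0886] lip rel place mm [-1.2  0.1 15.6] yaw/nose/roll [-8.  -3.7  0. ]
t 24.38 TCP [0.6395 0.0185 0.0922] F [-11.5  -0.7   4.8] q [-0.16  0.12  2.08  0.03  0.32 -1.62] open 0.767
turn [-0.005 -0.001  0.   ] rows 1.0
shift cm [-0.01  1.22  0.83] rows 1.0
```

Lowering met -11 N in x. At 4° nose-down the bin's bottom rear edge touches the lower rail. I'll back up a little, level the bin and lower again.

```bash
python3 -m jog '[[[0,-0.6,-0.5],[0,0,0],5.8],[[0,-0.3,-0.3],[0,0,0],5.8],[[0,0,0],[0,0,0],5.8]]'
python3 - <<'E'
from t import *
status()
x2,R=tcp_for(-.003,0,.176,0.5);plan(R,x2)
E
```

```text
time_s: 24.63
eef_pos: [0.6387, 0.0186, 0.102]
eef_rot: [-0.342, 0.673, 0.584, -0.3]
wrist_force: [-2.7, 1.0, -2.5]
opening: 0.764
bin [0.5906 0.027  0.0987] lip rel place mm [-1.6  0.1 25.3] yaw/nose/roll [-8.1 -3.4  0. ]
t 24.63 TCP [0.6387 0.0186 0.102 ] F [-2.7  1.  -2.5] q [-0.16  0.1   2.07  0.03  0.35 -1.62] open 0.764
turn [ 0.068 -0.001 -0.   ] rows 1.0
shift cm [-0.02 -0.57  0.39] rows 1.0
```

```bash
python3 -m jog '[[[0,-0.3,0.2],[0.034,0,0],5.8],[[0,-0.3,0.2],[0.034,0,0],5.8],[[0,0,0],[0,0,0],5.8],[[0,0,0],[0,0,0],5.8]]'
python3 - <<'E'
from t import *
status();rel()
x,R=tcp_for(-.003,0,.165,0.5);x2,R=tcp_for(-.003,0,.150,0.5);plan(R,x,x2)
E
```

```text
time_s: 24.97
eef_pos: [0.6348, 0.019, 0.1068]
eef_rot: [-0.363, 0.661, 0.574, -0.318]
wrist_force: [0.9, -0.1, -4.3]
opening: 0.764
bin [0.5865 0.0274 0.1066] lip rel place mm [-1.  -0.  28.3] yaw/nose/roll [-8.1  0.2  0. ]
side rail face x 101 [-3.6 -1.7  0.2] top 30 [[-3.1, 147.5], [1.9, 152.7]]
   lip in bin frame 69 [[62.2, -11.4, 66.3], [71.7, 10.6, 71.6], [74.5, 31.3, 77.7]]
scene rail face x 167 [0.2 2.4 5. ] top 32 [[-1.2, 147.7], [4.7, 154.9]]
   lip in bin frame 256 [[64.5, -35.7, 66.6], [87.8, -2.3, 75.6], [95.1, 28.4, 80.6]]
t 25.07 TCP [0.6345 0.0191 0.1066] F [-0.5 -1.  -3.4] q [-0.16  0.09  2.03  0.02  0.46 -1.61] open 0.763
turn [ 0.004 -0.001 -0.   ] rows 1.0
shift cm [0.   0.98 0.85] rows 1.0
shift cm [0.01 1.27 0.79] rows 1.0
```

```bash
python3 -m jog '[[[0,0.4,0.45],[0,0,0],5.8],[[0,0.55,0.45],[0,0,0],5.8],[[0,0,0],[0,0,0],5.8],[[0,0,0],[0,0,0],5.8]]'
python3 - <<'E'
from t import *
status()
x2,R=tcp_for(-.003,0,.150,0.5);plan(R,x2)
E
```

```text
time_s: 25.4
eef_pos: [0.631, 0.0195, 0.0913]
eef_rot: [-0.363, 0.662, 0.574, -0.318]
wrist_force: [0.6, -0.1, -3.1]
opening: 0.769
bin [0.5828 0.0279 0.0911] lip rel place mm [-4.8 -0.1 12.8] yaw/nose/roll [-8.1  0.2  0. ]
t 25.4 TCP [0.631  0.0195 0.0913] F [ 0.6 -0.1 -3.1] q [-0.16  0.11  2.05  0.02  0.42 -1.61] open 0.769
turn [ 0.005 -0.001 -0.   ] rows 1.0
shift cm [0.01 1.15 0.55] rows 1.0
```

```bash
python3 -m jog '[[[0,0.5,0.2],[0,0,0],5.8],[[0,0.3,0.15],[0,0,0],5.8],[[0,0,0],[0,0,0],5.8],[[0,0,0],[0,0,0],5.8]]'
python3 - <<'E'
from t import *
status()
x2,R=tcp_for(-.003,0,.150,0.5);plan(R,x2)
E
```

```text
time_s: 25.73
eef_pos: [0.6315, 0.0194, 0.0803]
eef_rot: [-0.364, 0.661, 0.573, -0.319]
wrist_force: [0.1, -0.2, -3.7]
opening: 0.767
bin [0.5833 0.0278 0.0802] lip rel place mm [-4.1 -0.1  1.7] yaw/nose/roll [-8.1  0.3  0. ]
t 25.73 TCP [0.6315 0.0194 0.0803] F [ 0.1 -0.2 -3.7] q [-0.16  0.14  2.05  0.02  0.4  -1.61] open 0.767
turn [ 0.003 -0.001 -0.   ] rows 1.0
shift cm [0.   0.19 0.01] rows 1.0
```

```bash
python3 -m jog '[[[0,0.15,0.1],[0,0,0],5.8],[[0,0.1,0.05],[0,0,0],5.8],[[0,0,0],[0,0,0],5.8]]'
python3 -m jog '[[[0,0.15,0.1],[0,0,0],5.8],[[0,0.1,0.05],[0,0,0],5.8],[[0,0,0],[0,0,0],5.8]]'
python3 -c "
from t import *
status();rel()"
```

```text
time_s: 25.98
eef_pos: [0.632, 0.0193, 0.0775]
eef_rot: [-0.364, 0.661, 0.574, -0.318]
wrist_force: [-1.0, 0.4, -4.3]
opening: 0.764
time_s: 26.23
eef_pos: [0.6344, 0.0191, 0.0772]
eef_rot: [-0.362, 0.662, 0.574, -0.317]
wrist_force: [0.3, 1.2, -3.3]
opening: 0.767
bin [0.5861 0.0275 0.0767] lip rel place mm [-1.8 -0.  -1.2] yaw/nose/roll [-8.1 -0.   0. ]
side rail face x 96 [-3.4 -1.4  0.2] top 37 [[-4.1, 148.0], [1.2, 153.3]]
   lip in bin frame 207 [[67.3, -13.9, 67.6], [77.2, 10.7, 76.5], [88.5, 34.4, 80.8]]
scene rail face x 167 [0.3 2.5 5. ] top 34 [[-1.9, 147.6], [4.7, 155.2]]
   lip in bin frame 270 [[67.6, -35.9, 66.9], [86.8, 0.8, 76.1], [94.9, 32.9, 81.6]]
```

```bash
python3 -c "
from t import *
x2,R=tcp_for(-.0015,0,.1487,-2);plan(R,x2)
s=load('scene');c=load('side');w=snap('wrist')
I=np.zeros((600,800,3),np.uint8)
I[:,:400]=cv2.resize(s['frame'][210:360,310:410],(400,600),interpolation=2)
I[:300,400:]=cv2.resize(c['frame'][180:330,180:380],(400,300),interpolation=2)
I[300:,400:]=cv2.resize(w['frame'],(400,300))
save(I,'h8.png')"
```

```text
t 26.33 TCP [0.6342 0.0191 0.077 ] F [ 0.2  0.9 -2.3] q [-0.16  0.15  2.05  0.02  0.38 -1.61] open 0.767
turn [-0.035 -0.001 -0.   ] rows 1.0
shift cm [-0.    0.24 -0.19] rows 1.0
```

View pics/h8.png

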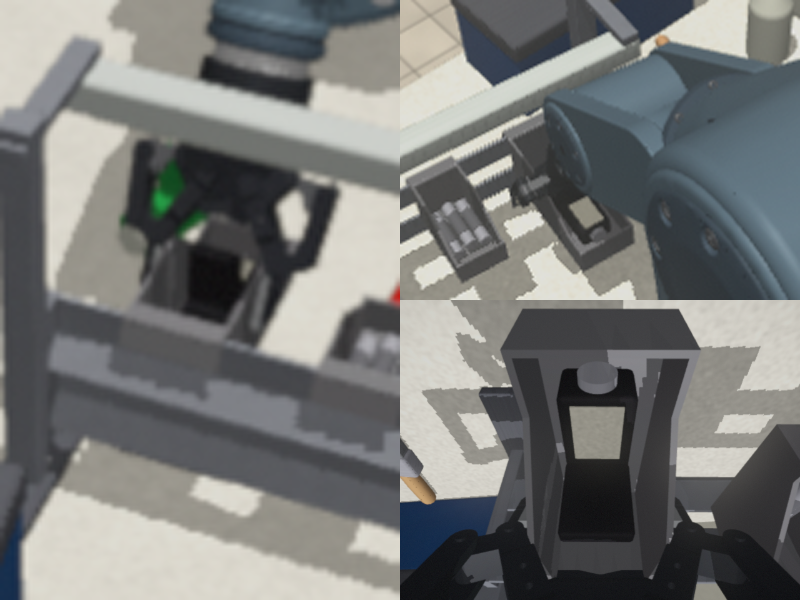

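The lip hangs over the back of the rail, with the same patch on the rail as bin_a shows (left crop around 170,370). The unit is still inside. I'll tip the bin 2° onto the lower rail and ease the fingers open.

```bash
python3 -m jog '[[[0,0.12,-0.1],[-0.018,0,0],5.8],[[0,0.12,-0.05],[-0.017,0,0],5.8],[[0,0,0],[0,0,0],5.8],[[0,0,0],[0,0,0],5.8]]'
python3 -m jog '[[[0,0,0],[0,0,0],6.6],[[0,0,0],[0,0,0],6.7],[[0,0,0],[0,0,0],6.8],[[0,0,0],[0,0,0],6.9],[[0,0,0],[0,0,0],7.1],[[0,0,0],[0,0,0],7.4],[[0,0,0],[0,0,0],7.8],[[0,0,0],[0,0,0],7.8],[[0,0,0],[0,0,0],7.8]]'
python3 - <<'E'
from t import *
status();p,R,o=tool();print('F',o['wrist_force'],o['opening'])
rel();w=snap('wrist')
Q=R.inv().apply(np.nan_to_num(pts(w).reshape(-1,3),nan=9)-p)*1000
for s in(-1,1):
    q=Q[(s*Q[:,0]>26)&(s*Q[:,0]<50)&(abs(Q[:,2])<18)&(Q[:,1]>-85)&(Q[:,1]<-44)]
    print(s,np.percentile(q,[2,50,98],axis=0).round(1).tolist())
E
```

```text
time_s: 26.72
eef_pos: [0.637, 0.0186, 0.0759]
eef_rot: [-0.35, 0.669, 0.58, -0.307]
wrist_force: [-1.0, 1.0, -0.8]
opening: 0.764
time_s: 27.47
eef_pos: [0.6398, 0.018, 0.0789]
eef_rot: [-0.349, 0.67, 0.581, -0.305]
wrist_force: [0.2, -0.2, -0.5]
opening: 0.914
bin [0.5916 0.0264 0.0765] lip rel place mm [ 0.9 -0.3  1.7] yaw/nose/roll [-8.1 -2.3  0. ]
F [ 0.15809666 -0.21785767 -0.51485801] 0.9138995873957203
side rail face x 97 [-3.3 -1.5  0.2] top 36 [[-3.3, 147.2], [1.2, 153.8]]
   lip in bin frame 198 [[65.6, -18.6, 66.7], [74.2, 8.4, 73.4], [83.5, 36.9, 77.0]]
scene rail face x 168 [-0.6  2.1  4.8] top 29 [[-1.5, 147.5], [6.1, 153.9]]
   lip in bin frame 224 [[64.9, -35.7, 66.7], [81.9, -0.4, 73.8], [89.7, 32.1, 79.0]]
-1 [[-49.2, -84.7, -15.7], [-31.9, -72.6, 7.5], [-28.3, -46.6, 16.9]]
1 [[30.9, -84.7, -16.1], [31.8, -73.0, 6.6], [46.7, -46.3, 17.0]]
```

```bash
python3 -m jog '[[[-0.05,-0.8,0],[0,0,0],8.2],[[0,-1.2,0],[0,0,0],8.4],[[0,-2,0],[0,0,0],8.4],[[0,-2,0],[0,0,0],8.4],[[0,-2.5,0.3],[0,0,0],8.4],[[0,-2.5,0.5],[0,0,0],8.4],[[0,-2.5,0.8],[0,0,0],8.4],[[0,-2.5,1],[0,0,0],8.4],[[0,-2,1.5],[0,0,0],8.4],[[0,-1,1.5],[0,0,0],8.4],[[0,0,0],[0,0,0],8.4],[[0,0,0],[0,0,0],8.4]]'
python3 - <<'E'
from t import *
p,R,o=tool();print(p,o['wrist_force'],o['time_s'])
w=snap('wrist');s=snap('scene');c=snap('side')
I=np.zeros((600,800,3),np.uint8)
I[:300,:400]=cv2.resize(s['frame'][200:350,310:510],(400,300),interpolation=2)
I[:300,400:]=cv2.resize(c['frame'][150:390,180:500],(400,300),interpolation=2)
I[300:,:400]=cv2.resize(w['frame'],(400,300))
I[300:,400:]=cv2.resize(s['frame'],(400,300))
save(I,'end.png')
h=np.array([np.cos(yr),np.sin(yr)]);A=np.stack([h,[-h[1],h[0]]])
for n,d in(('side',c),('scene',s),('wrist',w)):
    Q=np.nan_to_num(pts(d).reshape(-1,3),nan=9);Q=np.c_[(Q[:,:2]-PL)@A.T,Q[:,2]]*1000
    for x0,x1 in((-180,-150),(-90,-40),(-20,15)):
        k=Q[(Q[:,0]>x0)&(Q[:,0]<x1)&(abs(Q[:,1])<45)&(Q[:,2]>60)&(Q[:,2]<190)]
        if len(k)>8: print(n,x0,len(k),'y',np.percentile(k[:,1],[2,98]).round(1),'z',np.percentile(k[:,2],[2,50,98]).round(1),'xmin',k[:,0].min().round(1),k[:,0].max().round(1))
E
```

```text
time_s: 28.62
eef_pos: [0.4778, 0.0407, 0.212]
eef_rot: [-0.347, 0.67, 0.581, -0.304]
wrist_force: [-0.1, -0.3, 1.0]
opening: 0.978
[0.4778299  0.04072224 0.21201984] [-0.13394684 -0.31564828  0.95959427] 28.6167
side -180 236 y [-33.5  31.1] z [ 66.1  85.  100.6] xmin -156.3 -150.0
side -90 802 y [-33.5  31.9] z [ 74.6 113.  149.4] xmin -89.9 -40.1
side -20 827 y [-38.8  43.1] z [ 69.7 130.3 156. ] xmin -19.9 5.4
scene -180 69 y [-34.6  27.8] z [ 73.4  91.1 100.3] xmin -158.5 -150.0
scene -90 405 y [-36.1  28.7] z [ 86.7 123.3 150.1] xmin -89.9 -40.1
scene -20 950 y [-42.9  42.9] z [ 61.4 120.3 157.1] xmin -19.3 14.9
wrist -180 2546 y [-32.3  31.3] z [63.8 83.6 98.5] xmin -156.7 -150.1
wrist -90 3587 y [-32.1  30.6] z [ 72.4 114.9 147.5] xmin -90.0 -40.1
wrist -20 4289 y [-42.7  43.3] z [ 79.6 129.9 153. ] xmin -20.0 15.0
```

View pics/end.png

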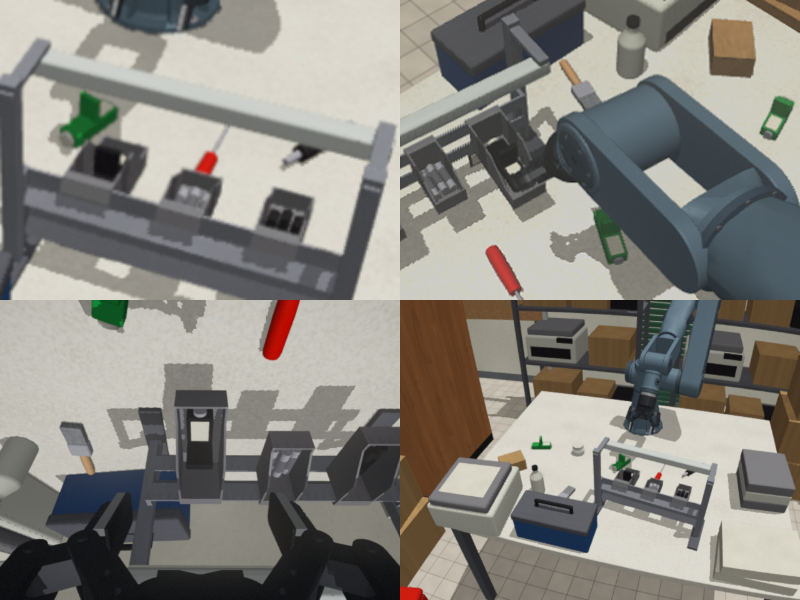

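```bash
python3 -c "
from bench import ctrl
print(ctrl.hand_in())"
```

```text
the job is handed in; nothing more can be done
None
```

The job is done and handed in at about 29 s of the 64 s allowed. The black unit stands handle up in the bin, and the loaded bin hangs by its lip on the top rail at the free place.

**What I did:** I set the unit into the bin while the bin stood on the bench, then gripped the bin across its sides with the hand leaning back about 32°. I carried it under the lamp and over the rail, lowered it until the ledge rested on the rail, and eased the fingers open.

**Last checks:**
- **Position:** the bin is centred within about 1 to 3 mm of the middle of the place, depending on the camera. It hangs slightly nose-down.
- **Contents:** the last pictures show the unit still in the bin.
- **Robot and bystanders:** the hand is well clear and the wrist force was near zero after release. The bystanders looked undisturbed in the pictures, though I did not measure their poses again.

**What went wrong or disagreed on the way:**
- **First grasp missed:** the real fingertips lie about 34 to 47 mm behind the reported TCP, depending on the opening, so the fingers closed just above the handle. Nothing moved, and I allowed for the offset from then on.
- **Touch on the lower rail:** on the first lowering, the bin's bottom edge met the lower rail at about 12 N because it was tipped too far nose-down. I backed up, levelled it and lowered again with no further contact.
- **Cameras:** the scene and side cameras disagreed by about 3 to 5 mm, so I used values averaged between them.

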